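# Vent and open the stall's pressure tank

## Task

The market stall's small pressure tank has to be opened for refilling. Turn its winged cap anticlockwise, without pressing it, until you feel the first stop and let it vent there for about a second; then press it down, turn it on past the stop until it comes free, lift it off and set it gently, standing upright on its foot, in the shallow steel tray. Do not force the cap at any point, and leave the things around it alone.

Things in the scene. Friction and masses are not known exactly. Their poses are not given: they have to be found in the camera images.
- tank: Squat round steel pressure tank, 152 mm across, fixed to the table; brass tap low on its front (its -x side). Origin at the centre of its underside, z up. On the sloping shoulder two opposite long ribs along its +x and -x mark the release direction; two short ribs 56 deg clockwise of them (from above) mark roughly where the first stop is.
- tank_neck (a point): Centre of the mouth of the tank's neck (86 mm across, 150 mm above the table), axes as the tank's. With cap_foot 26 mm below this point the cap is up (unpressed); its lugs pass under the stop tooth at 29 to 38 mm and its deck lands hard on the rim 1.8 mm deeper (worn parts: the depth differs each time and must be felt). Released, the spring lifts it to about 16 mm.
- tank_slot (a point): On the tank's axis, 12 mm below the neck's mouth, axes as the tank's: level of the two slots, along +x and -x, where the cap's lugs can rise. The wing must stand within 7 deg of the tank's x axis to come out; walls stop it 9 deg past that axis. The cap then lifts straight up: 30 mm clears the neck.
- cap_grip (a point): Point to grasp: on the cap's axis in its upright wing, 63 mm above the foot; x along the wing, z up. The wing is a flat-sided black bar 72 mm long, 14 mm thick (y), 43 to 79 mm above the foot. At the start it stands 77 to 85 deg clockwise (from above) of the tank's x axis; anticlockwise it meets the first stop 44 to 68 deg before that axis (to be felt).
- cap_foot (a point): Centre of the underside of the cap's core (its foot, 44 mm across), on which the cap stands upright; 124 mm above the table at the start. A spring pushes the foot up with 9 N, plus 0.65 N for each mm pressed: 11 to 17 N clears the tooth and the deck lands at 12 to 18 N, after which the force rises steeply: pressing with 20 to 25 N surely clears it.
- cap: Black cap of 0.11 to 0.22 kg, origin at its foot: core, two lugs out to 35 mm along x, a 92 mm round deck 35 to 43 mm above the foot, then the wing. Turning takes up to 0.3 N m; at the stop or end wall the torque rises steeply. It can be pressed down only within 2 deg of the stop: before, it is blocked. A twist over 0.5 N m or a press over 40 N is forcing it.
- tray: Shallow square steel tray fixed to the table, 170 x 170 mm outside, walls 4 mm thick and 16 mm high. Origin at the centre of its underside, on the table; it lies to the left or right of the tank.
- tray_in (a point): Centre of the tray's inner floor, where the cap is to stand (anywhere flat on the floor will do).
- tub: Bystander: open clear plastic tub, 170 x 170 x 85 mm, two blue handles, wrapped nut bars in it, on the other side of the tank. Origin under its centre.
- scale: Bystander: white bench scale with a brass-coloured plate, 170 x 200 x 61 mm, beyond the tank. Origin under its centre.
- jar: Bystander: closed jar, 72 mm across, 100 mm high, beyond the tank. Origin under its centre.

How it is judged (in metres and radians):
On the way, in this order (a step that is already met when the one before it is completed fails the run):
1. the unpressed cap has been turned to the first stop and rests there (angle between the x axis of cap_grip and the x axis of tank, either way round between 0.7 and 1.24 rad and z of cap_foot in the frame of tank_neck above -0.028 m), for 0.5 s.
2. the cap is pressed down at the first stop (angle between the x axis of cap_grip and the x axis of tank, either way round above 0.6 rad and z of cap_foot in the frame of tank_neck below -0.0285 m).
3. the cap is turned past the stop and has risen free in the release slots (angle between the x axis of cap_grip and the x axis of tank, either way round below 0.3 rad and z of cap_foot in the frame of tank_neck above -0.0235 m).
At the end, for the whole second after the job is handed in: The cap stands upright (within 7 deg) on its foot on the tray's floor (foot within 4 mm of the floor's height, within 85 mm of its centre), released and at rest (angle between cap_foot's own z axis and vertical below 0.12 rad and z of cap_foot in the frame of tray_in between -0.004 and 0.004 m and horizontal distance between cap_foot and tray_in below 0.085 m and contact force between cap and tray above 0.3 N and linear speed of cap below 0.02 m/s and angular speed of cap below 0.1 rad/s and contact force between cap and the fingers below 0.1 N); the robot touches nothing.
It fails at once if the cap is forced: over 60 N of contact force in all between cap and tank (contact force between cap and tank above 60 N).
It fails at once if the cap is dropped into the tray from more than about 1 cm (contact force between cap and the fingers below 0.1 N and linear speed of cap above 0.45 m/s and horizontal distance between cap_foot and tray_in below 0.12 m).
It fails at once if the cap is banged or pressed into the tray (over 80 N) (contact force between cap and tray above 80 N).
It fails at once if a bystander is pushed more than 25 mm (distance of any of tub, scale, jar from where it was at the start of the episode above 0.025 m).
It fails at once if the cap is tipped or knocked over (angle between cap_foot's own z axis and vertical above 0.6 rad).
It also fails if it takes over 72 s, if anything falls off the work surface, if the arm or the gripper's body presses on something with over 40 N, if the wrist force passes 120 N, or if a joint passes its speed limit or range.

## Robot

A 6-joint arm with a two-finger parallel gripper is mounted at the origin on the work surface. World frame = base frame: x ahead of the robot, y to its left, z up, the work surface at z = 0. Lengths are in mm, angles in degrees, forces in N, time in s.
With the tool pointing down it reaches from about 350 to 850 mm from the base axis. Payload 8.1 kg.
Tool frame: the origin (TCP) lies between the finger pads; the fingertips stand 22 mm ahead of it and the grasp point (between the pads) lies 3 mm ahead of it; z points along the fingers, y is the direction in which the jaws open and shut (so a half turn about z gives the same grasp; the last joint's range is limited). The gripper opens to 85 mm and grips with 20 to 120 N. Pads are 22 mm wide; open, the fingers measure 114 mm over their backs; the gripper's body (76 mm by 85 mm) begins 54 mm behind the grasp point. The pads swing forward as they close: fully open they stand 13 mm farther back than shut.
Start: joints at [-69.294, 7.471, 85.268, -0, 87.261, -4.893], TCP at [259.269, -541.096, 232.492] pointing down, gripper open.
Joint ranges: [-169.43, 169.43], [-51.17, 129.36], [1.28, 143.12], [-76.62, 256.62], [0, 156.53], [-152.29, 152.29]. Speed limits (degrees/s): [136.94, 136.94, 159.86, 180, 180, 180].

## Interface

Orientations are given as [roll, pitch, yaw] about the fixed x, y, z axes, in that order (R = Rz(yaw) Ry(pitch) Rx(roll)).
In Python, from bench import r gives the robot as it stands.
- The arm moves only by the tool drive_tool, never from a script. Its argument "moves" is a list of rows, each a list of 2 entries, a list of its own where there are three numbers: the shift along the world's x, y, z in mm, then the turn about the world's z in degrees. A call has exactly 8 rows; each row is the pose to reach, as a shift and turn from the pose commanded when the call began; what a row does not reach only later rows make up. A row lasts 1/12 s, in which the tool goes at most 41.7 mm and 7.16 degrees, less where a joint would pass 70% of its speed; a pose out of reach is approached as far as the arm can. A call with a gripper value outside its range is refused whole. "fingers" is the finger opening in mm, from 0 to 85.4, set as the call begins (left out, the last holds). The fingers move at their own pace and stop on an object; "squeeze" is the grip in N (left out, the last holds). Time passes only in rows, so rows that repeat a pose let the fingers close, or fill a call up. It gives the time, the measured TCP pose, the force and the opening at its end, in the units of the state.
- r.sense(): the state, without advancing time (a new reading comes with each control period).
- r.snapshot(name): name is "scene" or "top"; returns a dict with "pixels" (420x560x3 uint8, red, green, blue), "camera_matrix" (3x3 intrinsics, pixels), "xyz" and "orientation" of the camera in the world. Camera axes: x right, y down, z forward; pixel columns grow to the right and rows downward; lengths in mm; the calibration is good to about 2 mm. A picture is of the moment at which its call begins. There is no depth.
- r.hand_in(): hands the job in, once; it reports no verdict.
The state is a dict: "time": time; "joint_pos": joint angles; "qd": joint speeds; "joint_efforts": joint torques, N m; "tool_pos": TCP position; "tcp_rot": TCP orientation; "ft_force": force on the tool from outside, world axes, zero at the start; "wrist_torque": the same for the moment, N m; "finger_gap": finger opening in mm.
Only numpy, scipy, OpenCV 4.12 (cv2) and the standard library are available. Lean on these libraries where they do the work, as an engineer would, in place of code of your own. Each camera call takes 0.05 s, during which the arm holds its last target.

## Working session

There is one attempt and no reset: what is moved stays moved. The work goes in short steps, Python scripts to look and compute and a tool call to move; the robot and the scene stay as the last step left them, time stands still between calls to the robot, and variables do not carry over. Pictures are saved under pics/ and viewed, and the job is handed in when it is done.

Besides the shell and the picture viewer there is one more tool, called after "Emit:" as name(argument=value, ...), one argument or row to a line, values as JSON. drive_tool: Moves the arm, as the interface text tells. Its arguments: {"type":"object","properties":{"moves":{"type":"array","items":{"type":"array"}},"fingers":{"type":"number"},"squeeze":{"type":"number"}},"required":["moves"]}

```bash
ls; mkdir -p pics
python3 - <<'E'
from bench import r
import cv2,json,numpy as np
print(r.sense())
for n in ("scene","top"):
    s=r.snapshot(n); cv2.imwrite(f"pics/{n}0.png",s["pixels"][:,:,::-1])
    print(n,s["camera_matrix"],s["xyz"],s["orientation"])
    np.savez(f"{n}0.npz",**{k:np.array(v) for k,v in s.items()})
E
```

```text
pics
{'time': 0.0, 'joint_pos': array([-6.92926691e+01,  7.51677988e+00,  8.53268120e+01,  1.07709164e-03,
        8.72612069e+01, -4.89271004e+00]), 'qd': array([-0.06450333, -0.03999218,  0.01904518, -0.03972464,  0.08481675,
        0.01198996]), 'joint_efforts': array([-7.83723663e-04, -5.69404793e+01, -5.00550914e+01, -4.26127663e-04,
        1.48858828e-02,  2.52507715e-05]), 'tool_pos': array([ 259.0944399 , -540.59037767,  231.45063955]), 'tcp_rot': array([-1.79895675e+02, -1.00101477e-02,  2.55999793e+01]), 'ft_force': array([ 0.12767137,  0.14232971, -0.49476791]), 'wrist_torque': array([-0.00349877,  0.00501868,  0.05288427]), 'finger_gap': 85.27746700540881}
scene [[383.38398802   0.         283.49007037]
 [  0.         383.38398802 208.10764663]
 [  0.           0.           1.        ]] [ 819.58762721 -341.54021661  693.2619213 ] [-143.26383279   -0.3758006    29.08489416]
top [[423.82284787   0.         277.4141513 ]
 [  0.         423.82284787 206.36643266]
 [  0.           0.           1.        ]] [ 4.73376733e+02 -6.41219913e-01  1.07287631e+03] [-170.29462701   -0.44698804  -89.12629913]
```

View pics/scene0.png

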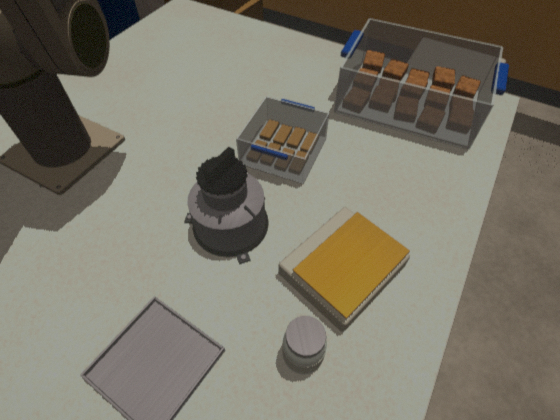

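View pics/top0.png

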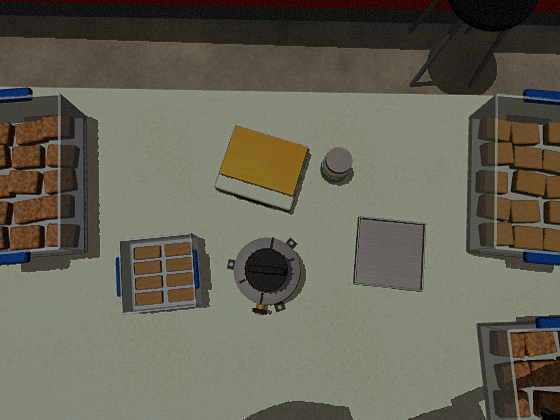

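The top view shows the tank at about (267,272), its cap at (267,270), the tray at (390,254), the tub on the left, and the scale and jar beyond. I'll enlarge the tank and the tray.

Run:
```python
import cv2,numpy as np
t=np.load("top0.npz")["pixels"][:,:,::-1]; s=np.load("scene0.npz")["pixels"][:,:,::-1]
def crop(im,x,y,w,h,k,n):
    c=cv2.resize(im[y:y+h,x:x+w],None,fx=k,fy=k,interpolation=cv2.INTER_CUBIC)
    c=np.clip((c/255.)**0.55*255,0,255).astype('uint8'); cv2.imwrite(n,c)
crop(t,222,225,90,95,6,"pics/tc.png")
crop(s,175,135,105,135,4,"pics/sc.png")
crop(t,345,205,95,95,6,"pics/tray.png")
```

```text
(no output)
```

View pics/tc.png

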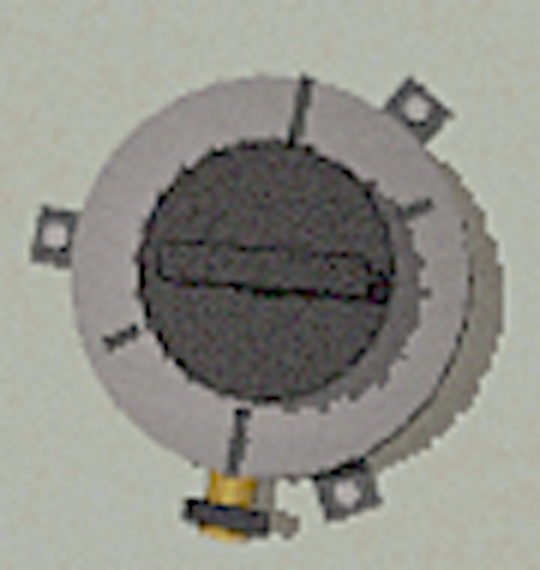

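View pics/sc.png

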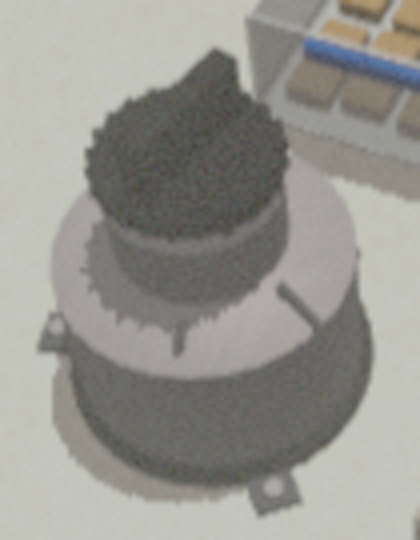

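View pics/tray.png

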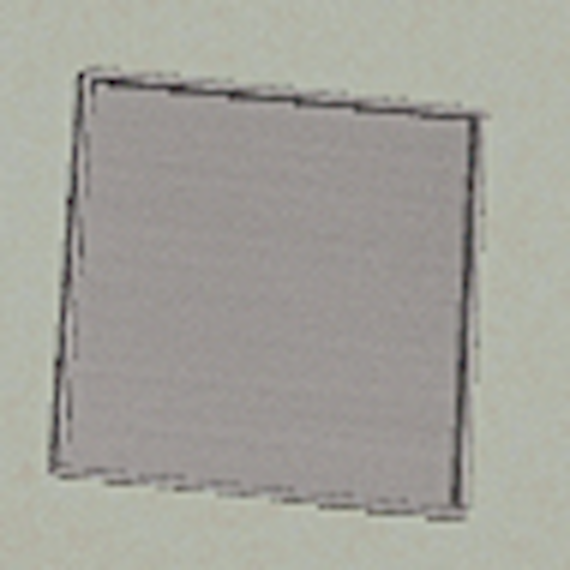

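```bash
cat > h.py <<'E'
import numpy as np,cv2
from scipy.spatial.transform import Rotation as R
def cam(n):
    d=np.load(n); return d["camera_matrix"],d["xyz"],R.from_euler('xyz',d["orientation"],degrees=True).as_matrix()
def back(c,u,v,z):
    K,p,M=c; d=M@np.linalg.inv(K)@[u,v,1]; return p+d*(z-p[2])/d[2]
def proj(c,P):
    K,p,M=c; q=(np.atleast_2d(P)-p)@M@K.T; return q[:,:2]/q[:,2:]
E
python3 - <<'E'
from h import *
t=cam("top0.npz")
b=lambda x,y,z,ox=222,oy=225: back(t,ox+(x-.0)/6,oy+(y)/6,z)[:2]
print("deck",b(267,271,165))
print("shoulder", [b(271.5,275,z) for z in (95,105,115)])
for z in (100,110):
    a,c=b(306,78,z),b(233,472,z); print("long",a,c,(a+c)/2,np.linalg.norm(a-c),np.degrees(np.arctan2(*(a-c)[::-1])))
    a,c=b(432,207,z),b(105,343,z); print("short",a,c,(a+c)/2,np.degrees(np.arctan2(*(a-c)[::-1])))
for q in ((160,240),(365,255),(162,278),(385,300)): print(b(*q,203))
for q in ((83,72),(483,116),(465,516),(52,472)): print("tray",b(*q,16,345,205))
print("tray c",np.mean([b(*q,16,345,205) for q in ((83,72),(483,116),(465,516),(52,472))],0))
E
```

```text
deck [491.26648385  15.67089515]
shoulder [array([491.16838886,  15.18883115]), array([490.98644708,  15.02694921]), array([490.8045053 ,  14.86506728])]
long [565.91672041   3.33029928] [418.1391712   28.07576724] [492.02794581  15.70303326] 149.8350500875696 -9.506029583835394
short [517.56994847 -45.39076405] [464.81125058  77.26784544] [491.19059953  15.9385407 ] -66.72618665147192
long [564.96552049   3.28947684] [418.70694699  27.78059111] [491.83623374  15.53503397] 148.29492573697013 -9.506029583835392
short [517.1156953  -44.93079248] [464.89929345  76.46703383] [491.00749437  15.76812067] -66.72618665147196
[500.34686321  51.43856871]
[496.38835653 -18.09296033]
[487.63130741  50.42337932]
[481.44563693 -25.04512418]
tray [ 630.43601581 -211.94060106]
tray [ 614.52489441 -379.76820884]
tray [ 449.56363876 -365.17438229]
tray [ 464.70274307 -196.38603892]
tray c [ 539.80682301 -288.31730778]
```

Run:
```python
from h import *
def go(n,x,y,w,h,k,out):
    c=cam(n);im=np.load(n)["pixels"][:,:,::-1]
    C=cv2.resize(im[y:y+h,x:x+w],None,fx=k,fy=k,interpolation=cv2.INTER_CUBIC)
    C=np.ascontiguousarray(np.clip((C/255.)**0.45*255,0,255).astype('uint8'))
    def pl(P,col,cl=True):
        q=((proj(c,P)-[x,y]+.5)*k-.5)
        cv2.polylines(C,[np.round(q).astype(int)],cl,col,1)
    cx,cy=491.2,15.5
    for yaw,col in((-93,(0,0,255)),):
        a=np.radians(yaw);ux=np.array([np.cos(a),np.sin(a),0]);uy=np.array([-ux[1],ux[0],0])
        for z in(203,):
            pl([np.array([cx,cy,z])+sx*36*ux+sy*7*uy for sx,sy in((1,1),(1,-1),(-1,-1),(-1,1))],col)
    th=np.linspace(0,2*np.pi,60)
    pl(np.c_[cx+46*np.cos(th),cy+46*np.sin(th),167+0*th],(0,255,0))
    pl(np.c_[cx+76*np.cos(th),cy+76*np.sin(th),0*th],(255,0,0))
    a=np.radians(-10.2);pl([[cx+75*np.cos(a),cy+75*np.sin(a),103],[cx-75*np.cos(a),cy-75*np.sin(a),103]],(255,255,0),False)
    cv2.imwrite(out,C)
go("top0.npz",222,225,90,95,6,"pics/tc2.png")
go("scene0.npz",175,135,105,135,4,"pics/sc2.png")
```

```text
(no output)
```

View pics/tc2.png

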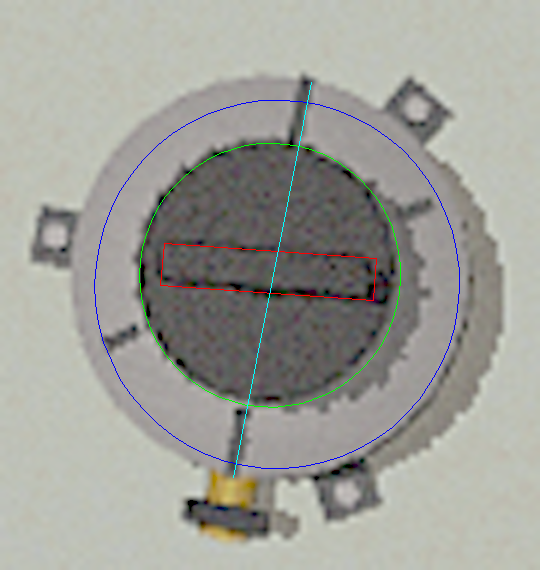

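View pics/sc2.png

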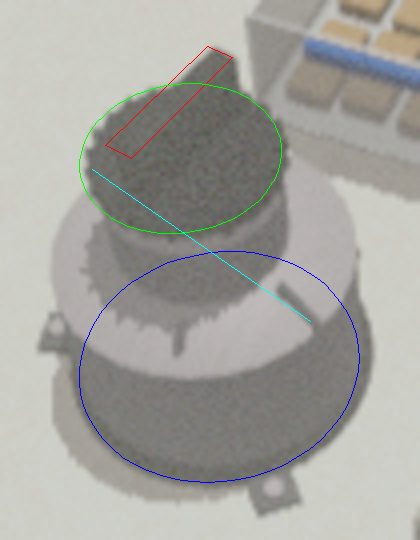

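The overlays agree to about 2 mm. Estimates are cap axis (492, 16), wing yaw −93° and tank yaw −10°, with the tray centre at (540, −288). I'm moving over with tool yaw 87°.

Emit:
drive_tool(
  moves=[
    [[5, 12, 10], 2],
    [[18, 44, 25], 6],
    [[34, 82, 38], 11],
    [[50, 121, 42], 16],
    [[66, 160, 42], 21],
    [[82, 199, 42], 26],
    [[98, 238, 42], 31],
    [[114, 277, 42], 36],
  ],
  fingers=60,
  squeeze=100,
)

```text
time: 0.77
tool_pos: [371.8, -265.9, 274.2]
tcp_rot: [-180.0, -0.0, 61.8]
ft_force: [1.5, 0.1, 0.4]
finger_gap: 59.8
```

Emit:
drive_tool(
  moves=[
    [[16, 39, 0], 4],
    [[32, 78, 0], 8],
    [[48, 117, 0], 12],
    [[64, 156, 0], 16],
    [[80, 195, 0], 20],
    [[96, 234, 0], 23],
    [[110, 266, 0], 25],
    [[118, 280, 0], 25],
  ],
)

```text
time: 1.43
tool_pos: [490.2, 16.4, 274.1]
tcp_rot: [-180.0, -0.1, 86.9]
ft_force: [0.9, 0.1, 0.1]
finger_gap: 60.0
```

Run:
```python
from bench import r
import cv2,numpy as np
s=r.snapshot("scene"); cv2.imwrite("pics/s1.png",cv2.resize(s["pixels"][60:260,120:380,::-1],None,fx=3,fy=3))
q=r.sense(); print({k:np.round(q[k],2) for k in q})
```

```text
{'time': np.float64(1.48), 'joint_pos': array([ -4.09, -10.4 ,  98.55,   0.12,  91.88,  -0.96]), 'qd': array([-4.15, -1.48,  1.4 , -1.38,  0.5 , -4.07]), 'joint_efforts': array([ -1.37, -40.69, -50.49,  -0.94,   0.4 ,  -0.4 ]), 'tool_pos': array([490.8 ,  16.98, 273.89]), 'tcp_rot': array([-1.7998e+02, -1.2000e-01,  8.6870e+01]), 'ft_force': array([-1.32,  1.58,  0.19]), 'wrist_torque': array([ 0.02,  0.02, -0.04]), 'finger_gap': np.float64(59.97)}
```

View pics/s1.png

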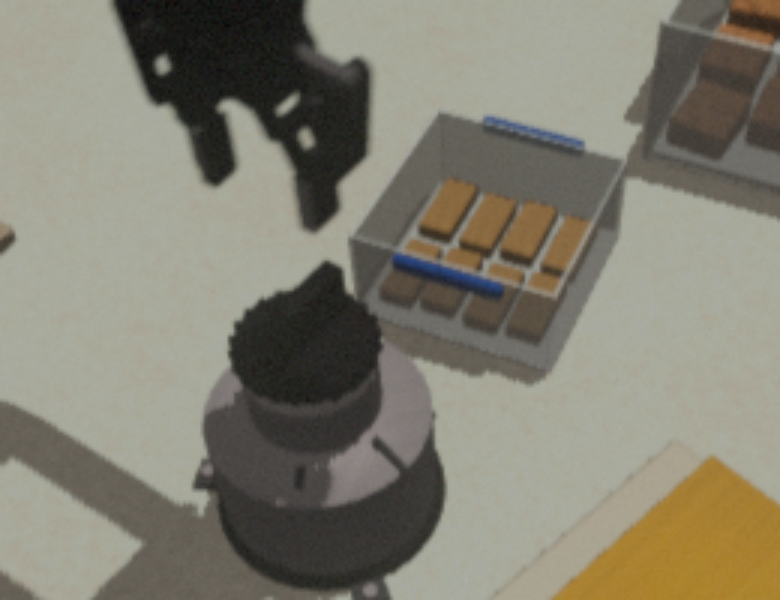

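The gripper is above the wing with its jaws straddling it, so I descend.

Emit:
drive_tool(
  moves=[
    [[0.5, 0.5, -8], 0.4],
    [[0.5, 0.5, -24], 0.4],
    [[0.5, 0.5, -40], 0.4],
    [[0.5, 0.5, -54], 0.4],
    [[0.5, 0.5, -65], 0.4],
    [[0.5, 0.5, -73], 0.4],
    [[0.5, 0.5, -79], 0.4],
    [[0.5, 0.5, -81], 0.4],
  ],
)

```text
time: 2.15
tool_pos: [489.6, 12.1, 192.4]
tcp_rot: [-179.9, 0.0, 87.0]
ft_force: [0.6, -0.6, 0.7]
finger_gap: 60.0
```

Run:
```python
from bench import r
import cv2,numpy as np
s=r.snapshot("scene"); cv2.imwrite("pics/s2.png",cv2.resize(s["pixels"][110:260,150:310,::-1],None,fx=4,fy=4,interpolation=2))
q=r.sense(); print({k:np.round(q[k],2) for k in ("ft_force","wrist_torque","tool_pos","tcp_rot","time")})
```

```text
{'ft_force': array([1.01, 1.01, 0.02]), 'wrist_torque': array([ 0.05,  0.02, -0.05]), 'tool_pos': array([489.82,  12.21, 192.73]), 'tcp_rot': array([-179.95,    0.  ,   86.97]), 'time': np.float64(2.2)}
```

View pics/s2.png

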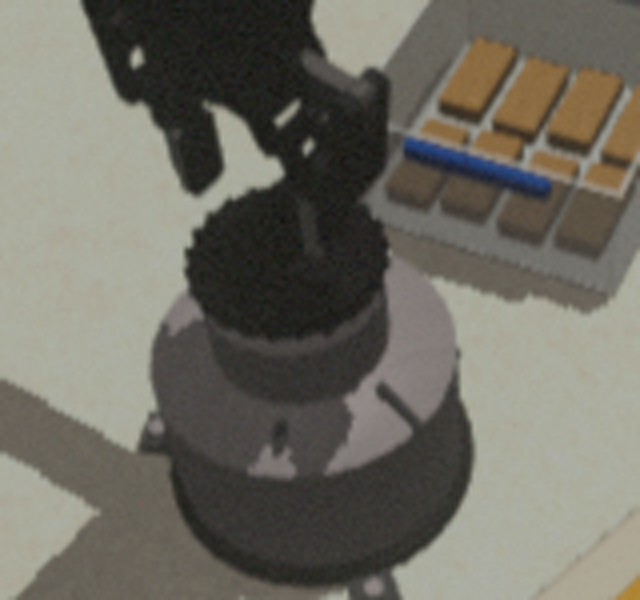

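Emit:
drive_tool(
  moves=[
    [[0, 0, 0], 0],
    [[0, 0, 0], 0],
    [[0, 0, 0], 0],
    [[0, 0, 0], 0],
    [[0, 0, 0], 0],
    [[0, 0, 0], 0],
    [[0, 0, 0], 0],
    [[0, 0, 0], 0],
  ],
)

```text
time: 2.87
tool_pos: [490.2, 12.6, 193.5]
tcp_rot: [180.0, 0.0, 87.0]
ft_force: [-0.3, 0.6, -0.1]
finger_gap: 59.7
```

Run:
```python
from bench import r
import cv2,numpy as np
s=r.snapshot("top"); cv2.imwrite("pics/t2.png",cv2.resize(s["pixels"][210:330,200:340,::-1],None,fx=5,fy=5,interpolation=2))
q=r.sense(); print({k:np.round(q[k],2) for k in ("ft_force","wrist_torque","tool_pos","tcp_rot","time","joint_pos","qd")})
```

```text
{'ft_force': array([-0.34,  0.56,  0.23]), 'wrist_torque': array([ 0.05, -0.02,  0.04]), 'tool_pos': array([490.18,  12.6 , 193.49]), 'tcp_rot': array([-180.,   -0.,   87.]), 'time': np.float64(2.92), 'joint_pos': array([ -4.52,  -8.52, 105.25,   0.  ,  83.27,  -1.53]), 'qd': array([ 0.04, -0.03,  0.05, -0.01,  0.07,  0.08])}
```

View pics/t2.png

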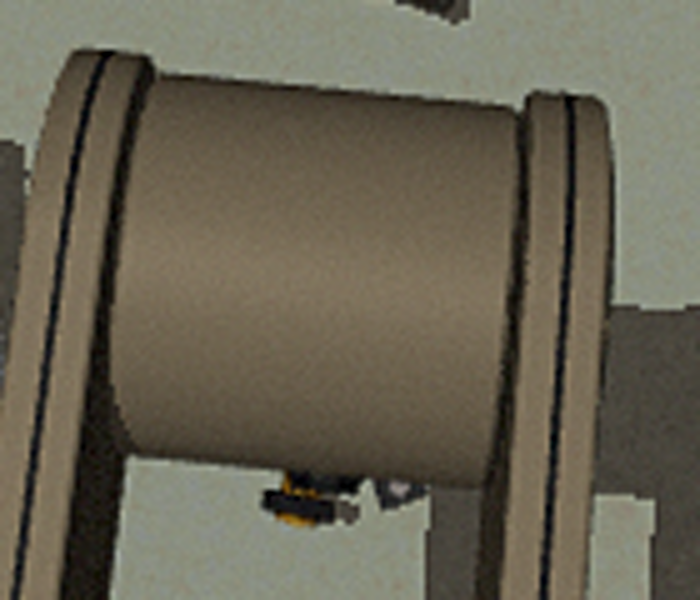

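Emit:
drive_tool(
  moves=[
    [[1, 2, 0], 0],
    [[2, 4, -0.5], 0],
    [[2, 4, -0.5], 0],
    [[2, 4, -0.5], 0],
    [[2, 4, -0.5], 0],
    [[2, 4, -0.5], 0],
    [[2, 4, -0.5], 0],
    [[2, 4, -0.5], 0],
  ],
  fingers=25,
  squeeze=20,
)

```text
time: 3.58
tool_pos: [492.2, 16.5, 193.0]
tcp_rot: [180.0, 0.0, 87.0]
ft_force: [-0.7, -0.6, -0.9]
finger_gap: 25.1
```

Emit:
drive_tool(
  moves=[
    [[0, 0, 0], 0],
    [[0, 0, 0], 0],
    [[0, 0, 0], 0],
    [[0, 0, 0], 0],
    [[0, 0, 0], 0],
    [[0, 0, 0], 0],
    [[0, 0, 0], 0],
    [[0, 0, 0], 0],
  ],
  fingers=0,
  squeeze=20,
)

```text
time: 4.25
tool_pos: [492.4, 16.5, 193.2]
tcp_rot: [180.0, 0.0, 87.0]
ft_force: [1.6, 0.1, 0.5]
finger_gap: 13.2
```

```bash
cat > st.py <<'E'
from bench import r
import numpy as np
q=r.sense(); print({k:np.round(q[k],2).tolist() for k in ("time","ft_force","wrist_torque","tool_pos","tcp_rot","finger_gap","joint_efforts")})
E
python3 st.py
```

```text
{'time': 4.25, 'ft_force': [1.63, 0.08, 0.49], 'wrist_torque': [-0.07, -0.4, 0.01], 'tool_pos': [492.37, 16.53, 193.16], 'tcp_rot': [179.97, 0.0, 87.0], 'finger_gap': 13.23, 'joint_efforts': [0.15, -41.2, -47.9, 0.07, 0.76, 0.04]}
```

Closed on the wing with only about 1.6 N of side force, so it is well centred. Now I firm the grip, turn a little, and read the free torque.

Emit:
drive_tool(
  moves=[
    [[0, 0, 0], 0],
    [[0, 0, 0], 0],
    [[0, 0, 0], 0],
    [[0, 0, 0], 0],
    [[0, 0, 0], 1],
    [[0, 0, 0], 2],
    [[0, 0, 0], 3],
    [[0, 0, 0], 4],
  ],
  squeeze=90,
)

```text
time: 4.92
tool_pos: [492.4, 16.6, 193.4]
tcp_rot: [180.0, -0.0, 91.1]
ft_force: [1.0, 0.0, 6.0]
finger_gap: 10.8
```

```bash
python3 st.py
```

```text
{'time': 4.92, 'ft_force': [1.05, 0.02, 6.02], 'wrist_torque': [-0.03, -0.15, -0.06], 'tool_pos': [492.36, 16.63, 193.38], 'tcp_rot': [179.97, -0.01, 91.11], 'finger_gap': 10.81, 'joint_efforts': [0.05, -39.05, -45.89, -0.04, 0.33, 0.38]}
```

Emit:
drive_tool(
  moves=[
    [[0, 0, 0.3], 1],
    [[0, 0, 0.5], 2],
    [[0, 0, 0.5], 3],
    [[0, 0, 0.5], 4],
    [[0, 0, 0.5], 5],
    [[0, 0, 0.5], 6],
    [[0, 0, 0.5], 7],
    [[0, 0, 0.5], 8],
  ],
)

```text
time: 5.58
tool_pos: [492.1, 16.6, 193.4]
tcp_rot: [-180.0, -0.0, 99.1]
ft_force: [1.2, -0.4, 3.5]
finger_gap: 11.0
```

```bash
python3 st.py
```

```text
{'time': 5.58, 'ft_force': [1.18, -0.43, 3.5], 'wrist_torque': [0.06, -0.14, -0.11], 'tool_pos': [492.08, 16.6, 193.42], 'tcp_rot': [-179.98, -0.01, 99.1], 'finger_gap': 11.03, 'joint_efforts': [-0.12, -40.27, -47.26, -0.2, 0.32, 0.34]}
```

Emit:
drive_tool(
  moves=[
    [[0, 0, 0.5], 0.5],
    [[0, 0, 0.5], 1],
    [[0, 0, 0.5], 1.5],
    [[0, 0, 0.5], 2],
    [[0, 0, 0.5], 2.5],
    [[0, 0, 0.5], 3],
    [[0, 0, 0.5], 3.5],
    [[0, 0, 0.5], 4],
  ],
)

```text
time: 6.25
tool_pos: [491.8, 16.6, 193.5]
tcp_rot: [-179.9, -0.0, 103.0]
ft_force: [1.5, 0.1, -5.1]
finger_gap: 10.9
```

```bash
python3 st.py
```

```text
{'time': 6.25, 'ft_force': [1.52, 0.14, -5.08], 'wrist_torque': [0.1, -0.37, -0.2], 'tool_pos': [491.83, 16.58, 193.46], 'tcp_rot': [-179.94, -0.02, 103.05], 'finger_gap': 10.93, 'joint_efforts': [0.03, -44.15, -51.28, -0.23, 0.65, -0.0]}
```

Emit:
drive_tool(
  moves=[
    [[0, 0, -0.3], 0.4],
    [[0, 0, -0.3], 0.8],
    [[0, 0, -0.3], 1.2],
    [[0, 0, -0.3], 1.6],
    [[0, 0, -0.3], 2],
    [[0, 0, -0.3], 2.4],
    [[0, 0, -0.3], 2.7],
    [[0, 0, -0.3], 3],
  ],
)

```text
time: 6.92
tool_pos: [492.2, 16.7, 193.5]
tcp_rot: [-180.0, -0.0, 106.0]
ft_force: [1.9, 1.4, -6.9]
finger_gap: 11.4
```

```bash
python3 st.py
```

```text
{'time': 6.92, 'ft_force': [1.86, 1.44, -6.86], 'wrist_torque': [0.35, -0.52, -0.47], 'tool_pos': [492.17, 16.7, 193.5], 'tcp_rot': [-180.0, -0.02, 106.03], 'finger_gap': 11.42, 'joint_efforts': [-0.43, -44.92, -51.94, -0.83, 0.87, -0.37]}
```

Emit:
drive_tool(
  moves=[
    [[0, 0, -0.2], -0.3],
    [[0, 0, -0.3], -0.6],
    [[0, 0, -0.3], -0.6],
    [[0, 0, -0.3], -0.6],
    [[0, 0, -0.3], -0.6],
    [[0, 0, -0.3], -0.6],
    [[0, 0, -0.3], -0.6],
    [[0, 0, -0.3], -0.6],
  ],
)

```text
time: 7.58
tool_pos: [492.2, 16.7, 193.5]
tcp_rot: [180.0, -0.0, 105.4]
ft_force: [1.7, 3.4, -3.4]
finger_gap: 11.1
```

```bash
python3 st.py
```

```text
{'time': 7.58, 'ft_force': [1.7, 3.39, -3.44], 'wrist_torque': [0.54, -0.21, -0.22], 'tool_pos': [492.21, 16.67, 193.49], 'tcp_rot': [179.99, -0.01, 105.4], 'finger_gap': 11.09, 'joint_efforts': [-1.35, -43.78, -51.11, -1.19, 0.37, -0.19]}
```

Emit:
drive_tool(
  moves=[
    [[0, 0, -0.1], 0.2],
    [[0, 0, -0.1], 0.4],
    [[0, 0, -0.1], 0.4],
    [[0, 0, -0.1], 0.4],
    [[0, 0, -0.1], 0.4],
    [[0, 0, -0.1], 0.4],
    [[0, 0, -0.1], 0.4],
    [[0, 0, -0.1], 0.4],
  ],
)

```text
time: 8.25
tool_pos: [492.3, 16.6, 193.4]
tcp_rot: [180.0, -0.0, 105.8]
ft_force: [0.8, 4.9, -1.6]
finger_gap: 10.9
```

```bash
python3 st.py
```

```text
{'time': 8.25, 'ft_force': [0.76, 4.94, -1.64], 'wrist_torque': [0.74, -0.14, -0.31], 'tool_pos': [492.29, 16.62, 193.43], 'tcp_rot': [179.98, -0.0, 105.8], 'finger_gap': 10.89, 'joint_efforts': [-1.81, -42.67, -49.99, -1.61, 0.24, -0.3]}
```

Emit:
drive_tool(
  moves=[
    [[0, 0, 0], 0],
    [[0, 0, 0], 0],
    [[0, 0, 0], 0],
    [[0, 0, 0], 0],
    [[0, 0, 0], 0],
    [[0, 0, 0], 0],
    [[0, 0, 0], 0],
    [[0, 0, 0], 0],
  ],
)

```text
time: 8.92
tool_pos: [492.3, 16.6, 193.4]
tcp_rot: [180.0, 0.0, 105.8]
ft_force: [2.0, 4.6, -0.9]
finger_gap: 11.2
```

```bash
python3 st.py
```

```text
{'time': 8.92, 'ft_force': [2.03, 4.59, -0.85], 'wrist_torque': [0.9, -0.36, -0.27], 'tool_pos': [492.3, 16.61, 193.4], 'tcp_rot': [179.99, 0.0, 105.8], 'finger_gap': 11.18, 'joint_efforts': [-2.08, -41.97, -49.11, -1.82, 0.38, -0.28]}
```

Vented over 1.3 s at the stop (torque peaked at 0.47 N m at yaw 106°, above the free friction). Next is a gentle 1 mm press to confirm it isn't blocked.

Emit:
drive_tool(
  moves=[
    [[0, 0.2, 0], 0],
    [[0, 0.3, -0.2], 0],
    [[0, 0.3, -0.4], 0],
    [[0, 0.3, -0.6], 0],
    [[0, 0.3, -0.8], 0],
    [[0, 0.3, -1], 0],
    [[0, 0.3, -1], 0],
    [[0, 0.3, -1], 0],
  ],
)

```text
time: 9.58
tool_pos: [492.8, 16.6, 193.3]
tcp_rot: [179.9, 0.1, 105.8]
ft_force: [0.5, 2.0, 6.1]
finger_gap: 11.3
```

```bash
python3 st.py
```

```text
{'time': 9.58, 'ft_force': [0.54, 2.0, 6.13], 'wrist_torque': [0.49, -0.02, -0.18], 'tool_pos': [492.79, 16.59, 193.26], 'tcp_rot': [179.92, 0.05, 105.8], 'finger_gap': 11.29, 'joint_efforts': [-1.04, -38.92, -45.94, -0.97, 0.06, -0.17]}
```

Emit:
drive_tool(
  moves=[
    [[0, 0, 0], 0.2],
    [[0, 0, 0], 0.4],
    [[0, 0, 0], 0.6],
    [[0, 0, 0], 0.8],
    [[0, 0, 0], 0.8],
    [[0, 0, 0], 0.8],
    [[0, 0, 0], 0.8],
    [[0, 0, 0], 0.8],
  ],
)

```text
time: 10.25
tool_pos: [492.8, 16.6, 193.3]
tcp_rot: [179.9, 0.1, 106.6]
ft_force: [0.7, 2.5, 7.2]
finger_gap: 11.4
```

```bash
python3 st.py
```

```text
{'time': 10.25, 'ft_force': [0.68, 2.54, 7.17], 'wrist_torque': [0.53, -0.14, -0.27], 'tool_pos': [492.84, 16.61, 193.27], 'tcp_rot': [179.91, 0.05, 106.58], 'finger_gap': 11.36, 'joint_efforts': [-0.96, -39.01, -45.89, -1.09, 0.23, -0.34]}
```

Emit:
drive_tool(
  moves=[
    [[0, 0, 0.5], 0.2],
    [[0, 0, 0.6], 0.4],
    [[0, 0, 0.6], 0.6],
    [[0, 0, 0.6], 0.8],
    [[0, 0, 0.6], 0.9],
    [[0, 0, 0.6], 1],
    [[0, 0, 0.6], 1],
    [[0, 0, 0.6], 1],
  ],
)

```text
time: 10.92
tool_pos: [492.6, 16.7, 193.3]
tcp_rot: [179.9, 0.0, 107.6]
ft_force: [3.2, 0.6, 4.6]
finger_gap: 11.1
```

```bash
python3 st.py
```

```text
{'time': 10.92, 'ft_force': [3.22, 0.64, 4.62], 'wrist_torque': [0.39, -0.56, -0.68], 'tool_pos': [492.61, 16.69, 193.3], 'tcp_rot': [179.95, 0.03, 107.59], 'finger_gap': 11.06, 'joint_efforts': [-0.2, -38.94, -45.05, -0.88, 1.13, -0.65]}
```

The torque rises steeply past 106.7°, so this is definitely the stop. I'll back off 0.6°, vent for another second or so, then press.

Emit:
drive_tool(
  moves=[
    [[0, 0, 0.2], -0.3],
    [[0, 0, 0.2], -0.6],
    [[0, 0, 0.2], -0.6],
    [[0, 0, 0.2], -0.6],
    [[0, 0, 0.2], -0.6],
    [[0, 0, 0.2], -0.6],
    [[0, 0, 0.2], -0.6],
    [[0, 0, 0.2], -0.6],
  ],
)

```text
time: 11.58
tool_pos: [492.5, 16.7, 193.3]
tcp_rot: [180.0, 0.0, 107.0]
ft_force: [4.2, 1.9, 5.2]
finger_gap: 11.3
```

Emit:
drive_tool(
  moves=[
    [[0, 0, 0], 0],
    [[0, 0, 0], 0],
    [[0, 0, 0], 0],
    [[0, 0, 0], 0],
    [[0, 0, 0], 0],
    [[0, 0, 0], 0],
    [[0, 0, 0], 0],
    [[0, 0, 0], 0],
  ],
)

```text
time: 12.25
tool_pos: [492.5, 16.7, 193.4]
tcp_rot: [180.0, 0.0, 107.0]
ft_force: [3.9, 0.9, 5.0]
finger_gap: 10.8
```

```bash
python3 st.py
```

```text
{'time': 12.25, 'ft_force': [3.89, 0.91, 4.99], 'wrist_torque': [0.29, -0.76, -0.45], 'tool_pos': [492.49, 16.71, 193.36], 'tcp_rot': [179.96, 0.03, 107.0], 'finger_gap': 10.83, 'joint_efforts': [-0.09, -38.91, -44.83, -0.65, 1.37, -0.45]}
```

Emit:
drive_tool(
  moves=[
    [[0, 0, -0.3], -0.2],
    [[0, 0, -0.6], -0.3],
    [[0, 0, -0.9], -0.3],
    [[0, 0, -1.2], -0.3],
    [[0, 0, -1.5], -0.3],
    [[0, 0, -1.8], -0.3],
    [[0, 0, -2], -0.3],
    [[0, 0, -2], -0.3],
  ],
)

```text
time: 12.92
tool_pos: [493.0, 16.6, 192.8]
tcp_rot: [179.9, 0.1, 106.7]
ft_force: [1.2, 1.0, 13.9]
finger_gap: 11.1
```

```bash
python3 st.py
```

```text
{'time': 12.92, 'ft_force': [1.17, 0.98, 13.86], 'wrist_torque': [0.24, -0.02, -0.32], 'tool_pos': [492.96, 16.65, 192.85], 'tcp_rot': [179.88, 0.07, 106.71], 'finger_gap': 11.1, 'joint_efforts': [-0.19, -35.05, -41.63, -0.51, 0.07, -0.35]}
```

Emit:
drive_tool(
  moves=[
    [[0, 0, -0.3], 0],
    [[0, 0, -0.6], 0],
    [[0, 0, -0.9], 0],
    [[0, 0, -1], 0],
    [[0, 0, -1], 0],
    [[0, 0, -1], 0],
    [[0, 0, -1], 0],
    [[0, 0, -1], 0],
  ],
)

```text
time: 13.58
tool_pos: [493.0, 16.6, 192.1]
tcp_rot: [179.9, 0.1, 106.7]
ft_force: [0.6, 0.8, 15.5]
finger_gap: 11.6
```

```bash
python3 st.py
```

```text
{'time': 13.58, 'ft_force': [0.64, 0.81, 15.47], 'wrist_torque': [0.27, 0.05, -0.35], 'tool_pos': [493.02, 16.62, 192.06], 'tcp_rot': [179.87, 0.07, 106.71], 'finger_gap': 11.55, 'joint_efforts': [-0.12, -34.52, -41.15, -0.44, -0.11, -0.34]}
```

The cap yields smoothly (0.8 mm for 1.6 N), so it isn't blocked. I press deeper.

Emit:
drive_tool(
  moves=[
    [[0, 0, -0.3], 0],
    [[0, 0, -0.6], 0],
    [[0, 0, -0.9], 0],
    [[0, 0, -1.2], 0],
    [[0, 0, -1.5], 0],
    [[0, 0, -1.8], 0],
    [[0, 0, -2], 0],
    [[0, 0, -2], 0],
  ],
)

```text
time: 14.25
tool_pos: [493.1, 16.6, 190.3]
tcp_rot: [179.9, 0.1, 106.7]
ft_force: [0.2, 1.4, 16.8]
finger_gap: 10.9
```

```bash
python3 st.py
```

```text
{'time': 14.25, 'ft_force': [0.19, 1.4, 16.85], 'wrist_torque': [0.25, 0.12, -0.34], 'tool_pos': [493.09, 16.62, 190.26], 'tcp_rot': [179.86, 0.08, 106.71], 'finger_gap': 10.85, 'joint_efforts': [-0.14, -34.11, -40.75, -0.45, -0.25, -0.34]}
```

Emit:
drive_tool(
  moves=[
    [[0, 0, -0.5], 0],
    [[0, 0, -1], 0],
    [[0, 0, -1.5], 0],
    [[0, 0, -2], 0],
    [[0, 0, -2.4], 0],
    [[0, 0, -2.8], 0],
    [[0, 0, -3], 0],
    [[0, 0, -3], 0],
  ],
)

```text
time: 14.92
tool_pos: [493.2, 16.6, 187.5]
tcp_rot: [179.8, 0.1, 106.7]
ft_force: [-0.2, 1.7, 17.6]
finger_gap: 11.0
```

```bash
python3 st.py
```

```text
{'time': 14.92, 'ft_force': [-0.15, 1.74, 17.55], 'wrist_torque': [0.24, 0.26, -0.33], 'tool_pos': [493.21, 16.65, 187.52], 'tcp_rot': [179.85, 0.08, 106.71], 'finger_gap': 10.96, 'joint_efforts': [-0.19, -33.5, -40.17, -0.46, -0.46, -0.33]}
```

Emit:
drive_tool(
  moves=[
    [[0, 0, -0.4], 0],
    [[0, 0, -0.8], 0],
    [[0, 0, -1.2], 0],
    [[0, 0, -1.6], 0],
    [[0, 0, -2], 0],
    [[0, 0, -2], 0],
    [[0, 0, -2], 0],
    [[0, 0, -2], 0],
  ],
)

```text
time: 15.58
tool_pos: [493.2, 16.7, 185.4]
tcp_rot: [179.9, 0.1, 106.7]
ft_force: [0.2, 1.1, 17.4]
finger_gap: 11.1
```

```bash
python3 st.py
```

```text
{'time': 15.58, 'ft_force': [0.16, 1.14, 17.4], 'wrist_torque': [0.25, 0.15, -0.28], 'tool_pos': [493.18, 16.66, 185.39], 'tcp_rot': [179.85, 0.08, 106.72], 'finger_gap': 11.07, 'joint_efforts': [-0.33, -33.85, -40.37, -0.52, -0.32, -0.27]}
```

Force is staying nearly flat, so I'll check by camera whether the cap is really going down or the fingers are slipping.

Run:
```python
from bench import r
import cv2,numpy as np
s=r.snapshot("scene"); a=s["pixels"][:,:,::-1]; o=np.load("scene0.npz")["pixels"][:,:,::-1]
f=lambda im:np.clip((cv2.resize(im[145:240,180:275],None,fx=4,fy=4,interpolation=2)/255.)**.5*255,0,255).astype('uint8')
cv2.imwrite("pics/s3.png",np.hstack([f(o),f(a)]))
```

```text
(no output)
```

View pics/s3.png

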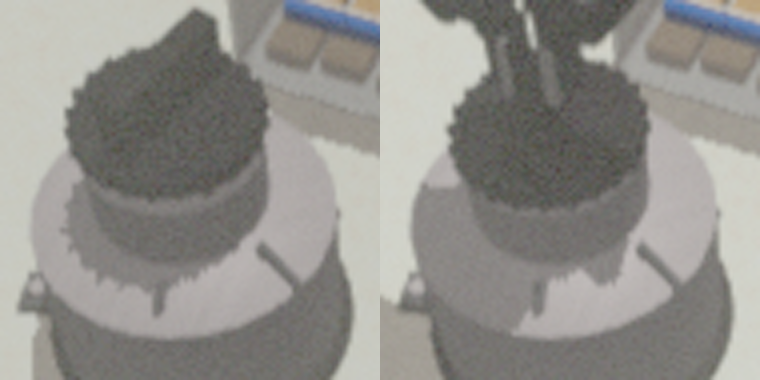

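Deck edge moved from about y=198 to y=208 in the crop (2.5 px, roughly 7 mm), so the cap is travelling with the fingers. Continuing to the hard landing.

Emit:
drive_tool(
  moves=[
    [[0, 0, -0.4], 0],
    [[0, 0, -0.8], 0],
    [[0, 0, -1.2], 0],
    [[0, 0, -1.6], 0],
    [[0, 0, -2], 0],
    [[0, 0, -2], 0],
    [[0, 0, -2], 0],
    [[0, 0, -2], 0],
  ],
)

```text
time: 16.3
tool_pos: [493.1, 16.7, 183.1]
tcp_rot: [179.9, 0.1, 106.7]
ft_force: [-1.2, 0.6, 15.8]
finger_gap: 11.1
```

```bash
python3 st.py
```

```text
{'time': 16.3, 'ft_force': [-1.22, 0.59, 15.83], 'wrist_torque': [0.28, 0.15, -0.19], 'tool_pos': [493.08, 16.69, 183.15], 'tcp_rot': [179.87, 0.07, 106.72], 'finger_gap': 11.09, 'joint_efforts': [-0.45, -34.34, -40.75, -0.53, -0.21, -0.19]}
```

Emit:
drive_tool(
  moves=[
    [[0, 0, -0.4], 0],
    [[0, 0, -0.8], 0],
    [[0, 0, -1.2], 0],
    [[0, 0, -1.6], 0],
    [[0, 0, -1.8], 0],
    [[0, 0, -1.8], 0],
    [[0, 0, -1.8], 0],
    [[0, 0, -1.8], 0],
  ],
)

```text
time: 16.97
tool_pos: [492.6, 16.3, 181.3]
tcp_rot: [179.9, 0.1, 106.7]
ft_force: [-2.1, -0.3, 16.8]
finger_gap: 11.2
```

```bash
python3 st.py
```

```text
{'time': 16.97, 'ft_force': [-2.15, -0.31, 16.84], 'wrist_torque': [0.02, 0.66, -0.15], 'tool_pos': [492.63, 16.26, 181.3], 'tcp_rot': [179.94, 0.09, 106.71], 'finger_gap': 11.17, 'joint_efforts': [0.55, -34.04, -41.12, 0.24, -1.13, -0.11]}
```

Emit:
drive_tool(
  moves=[
    [[0, 0, -0.3], 0],
    [[0, 0, -0.6], 0],
    [[0, 0, -0.9], 0],
    [[0, 0, -1.2], 0],
    [[0, 0, -1.2], 0],
    [[0, 0, -1.2], 0],
    [[0, 0, -1.2], 0],
    [[0, 0, -1.2], 0],
  ],
)

```text
time: 17.63
tool_pos: [492.9, 16.2, 181.1]
tcp_rot: [179.9, 0.1, 106.7]
ft_force: [-5.2, -1.9, 24.4]
finger_gap: 10.9
```

```bash
python3 st.py
```

```text
{'time': 17.63, 'ft_force': [-5.19, -1.91, 24.39], 'wrist_torque': [0.01, 1.22, -0.12], 'tool_pos': [492.87, 16.19, 181.09], 'tcp_rot': [179.9, 0.12, 106.72], 'finger_gap': 10.94, 'joint_efforts': [0.63, -31.38, -39.13, 0.37, -2.24, -0.09]}
```

Landed: force rises steeply at TCP z≈181. Easing to about 20 N and starting to turn past the stop.

Emit:
drive_tool(
  moves=[
    [[-0.3, 0, 0.2], 0],
    [[-0.5, 0, 0.4], 0],
    [[-0.5, 0, 0.4], 0.6],
    [[-0.5, 0, 0.4], 1.2],
    [[-0.5, 0, 0.4], 1.8],
    [[-0.5, 0, 0.4], 2.4],
    [[-0.5, 0, 0.4], 3],
    [[-0.5, 0, 0.4], 3.6],
  ],
)

```text
time: 18.3
tool_pos: [492.1, 15.9, 181.1]
tcp_rot: [180.0, 0.1, 110.3]
ft_force: [-6.0, -3.9, 22.9]
finger_gap: 11.2
```

```bash
python3 st.py
```

```text
{'time': 18.3, 'ft_force': [-6.0, -3.88, 22.94], 'wrist_torque': [-0.18, 1.26, -0.7], 'tool_pos': [492.13, 15.92, 181.14], 'tcp_rot': [179.95, 0.12, 110.3], 'finger_gap': 11.22, 'joint_efforts': [1.93, -31.94, -39.96, 0.8, -2.4, -0.45]}
```

Emit:
drive_tool(
  moves=[
    [[-0.3, -0.2, 0.4], -0.5],
    [[-0.6, -0.4, 0.8], -1],
    [[-0.6, -0.4, 1.2], -1.5],
    [[-0.6, -0.4, 1.3], -1.5],
    [[-0.6, -0.4, 1.3], -1.5],
    [[-0.6, -0.4, 1.3], -1.5],
    [[-0.6, -0.4, 1.3], -1.5],
    [[-0.6, -0.4, 1.3], -1.5],
  ],
)

```text
time: 18.97
tool_pos: [491.5, 15.8, 181.3]
tcp_rot: [180.0, 0.1, 108.8]
ft_force: [-1.3, -1.4, 14.7]
finger_gap: 11.0
```

```bash
python3 st.py
```

```text
{'time': 18.97, 'ft_force': [-1.31, -1.37, 14.68], 'wrist_torque': [-0.04, 0.31, -0.09], 'tool_pos': [491.47, 15.83, 181.34], 'tcp_rot': [179.96, 0.09, 108.81], 'finger_gap': 10.97, 'joint_efforts': [0.74, -35.17, -42.01, 0.29, -0.5, -0.09]}
```

Emit:
drive_tool(
  moves=[
    [[0, 0, -0.1], 0.5],
    [[0, 0, -0.2], 1],
    [[0, 0, -0.2], 1.5],
    [[0, 0, -0.2], 2],
    [[0, 0, -0.2], 2.5],
    [[0, 0, -0.2], 3],
    [[0, 0, -0.2], 3],
    [[0, 0, -0.2], 3],
  ],
)

```text
time: 19.63
tool_pos: [491.2, 15.5, 181.3]
tcp_rot: [-180.0, 0.1, 111.8]
ft_force: [-3.9, -2.4, 17.1]
finger_gap: 11.1
```

```bash
python3 st.py
```

```text
{'time': 19.63, 'ft_force': [-3.85, -2.38, 17.15], 'wrist_torque': [-0.2, 0.77, -0.52], 'tool_pos': [491.17, 15.52, 181.3], 'tcp_rot': [-179.99, 0.1, 111.78], 'finger_gap': 11.06, 'joint_efforts': [1.72, -34.36, -41.94, 0.74, -1.44, -0.55]}
```

Emit:
drive_tool(
  moves=[
    [[-0.2, -0.2, 0.3], 0],
    [[-0.4, -0.3, 0.6], 0.4],
    [[-0.4, -0.3, 0.8], 0.9],
    [[-0.4, -0.3, 0.8], 1.4],
    [[-0.4, -0.3, 0.8], 1.9],
    [[-0.4, -0.3, 0.8], 2.4],
    [[-0.4, -0.3, 0.8], 2.7],
    [[-0.4, -0.3, 0.8], 3],
  ],
)

```text
time: 20.3
tool_pos: [490.5, 14.9, 181.4]
tcp_rot: [-179.9, 0.1, 114.8]
ft_force: [-2.6, -4.3, 12.2]
finger_gap: 11.4
```

```bash
python3 st.py
```

```text
{'time': 20.3, 'ft_force': [-2.63, -4.27, 12.19], 'wrist_torque': [-0.56, 0.66, -0.88], 'tool_pos': [490.48, 14.89, 181.42], 'tcp_rot': [-179.93, 0.11, 114.76], 'finger_gap': 11.42, 'joint_efforts': [2.89, -36.03, -43.4, 1.29, -1.06, -0.74]}
```

Torque is climbing, so I'm backing off the twist and looking.

Emit:
drive_tool(
  moves=[
    [[0, 0, 0], -0.6],
    [[0, 0, 0], -1.2],
    [[0, 0, 0], -1.8],
    [[0, 0, 0], -2.4],
    [[0, 0, 0], -3],
    [[0, 0, 0], -3],
    [[0, 0, 0], -3],
    [[0, 0, 0], -3],
  ],
)

```text
time: 20.97
tool_pos: [490.4, 14.9, 181.5]
tcp_rot: [-179.9, 0.1, 111.8]
ft_force: [-3.3, -4.4, 13.9]
finger_gap: 11.0
```

```bash
python3 st.py
python3 - <<'E'
from bench import r
import cv2,numpy as np
s=r.snapshot("scene"); np.savez("scene4.npz",**{k:np.array(v) for k,v in s.items()});a=s["pixels"][:,:,::-1]; o=np.load("scene0.npz")["pixels"][:,:,::-1]
f=lambda im:np.clip((cv2.resize(im[145:240,180:280],None,fx=4,fy=4,interpolation=2)/255.)**.4*255,0,255).astype('uint8')
cv2.imwrite("pics/s4.png",np.hstack([f(o),f(a)]))
E
```

```text
{'time': 20.97, 'ft_force': [-3.27, -4.45, 13.88], 'wrist_torque': [-0.58, 0.83, 0.09], 'tool_pos': [490.4, 14.95, 181.47], 'tcp_rot': [-179.92, 0.11, 111.81], 'finger_gap': 11.04, 'joint_efforts': [1.87, -35.84, -43.34, 1.46, -1.26, 0.13]}
```

View pics/s4.png

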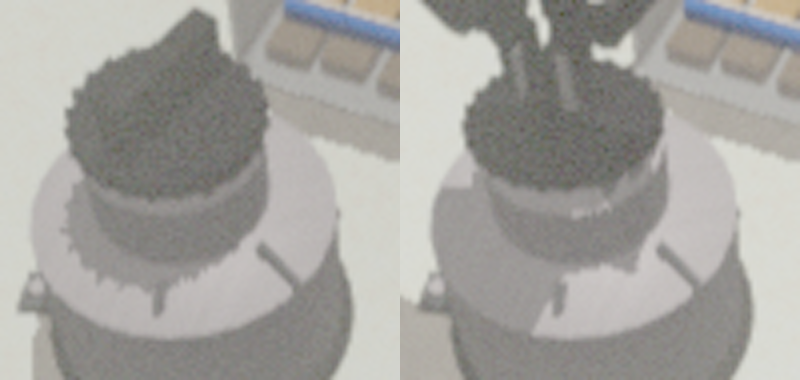

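Run:
```python
import cv2,numpy as np
a=np.load("scene4.npz")["pixels"][:,:,::-1]
c=cv2.resize(a[130:225,185:265],None,fx=7,fy=6.2,interpolation=2)
cv2.imwrite("pics/s5.png",np.clip((c/255.)**.5*300,0,255).astype('uint8'))
```

```text
(no output)
```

View pics/s5.png

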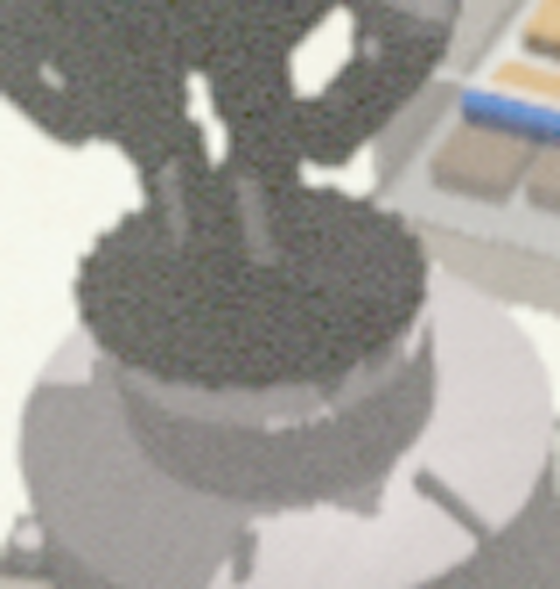

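The deck is tilted: its near edge is up while its middle is about 7 mm down, which explains the side force and torque. I'll relieve the side force and ease up slowly to right it.

Emit:
drive_tool(
  moves=[
    [[-0.2, -0.3, 0.3], 0],
    [[-0.4, -0.6, 0.6], 0],
    [[-0.6, -0.9, 0.9], 0],
    [[-0.7, -1, 1.2], 0],
    [[-0.7, -1, 1.5], 0],
    [[-0.7, -1, 1.5], 0],
    [[-0.7, -1, 1.5], 0],
    [[-0.7, -1, 1.5], 0],
  ],
)

```text
time: 21.68
tool_pos: [490.4, 14.8, 182.1]
tcp_rot: [180.0, 0.0, 111.8]
ft_force: [4.8, -1.7, 4.0]
finger_gap: 10.8
```

```bash
cat > see.py <<'E'
import sys
from bench import r
import cv2,numpy as np
s=r.snapshot("scene"); np.savez(sys.argv[1]+".npz",**{k:np.array(v) for k,v in s.items()});a=s["pixels"][:,:,::-1]; o=np.load("scene0.npz")["pixels"][:,:,::-1]
f=lambda im:np.clip((cv2.resize(im[130:240,180:275],None,fx=4.2,fy=4.2,interpolation=2)/255.)**.5*300,0,255).astype('uint8')
cv2.imwrite("pics/%s.png"%sys.argv[1],np.hstack([f(o),f(a)])[:600,:800])
E
python3 st.py; python3 see.py s6
```

```text
{'time': 21.68, 'ft_force': [4.81, -1.67, 3.97], 'wrist_torque': [-0.07, -0.97, -0.13], 'tool_pos': [490.35, 14.83, 182.08], 'tcp_rot': [179.97, 0.05, 111.8], 'finger_gap': 10.78, 'joint_efforts': [1.23, -38.79, -44.13, 0.29, 1.9, -0.14]}
```

View pics/s6.png

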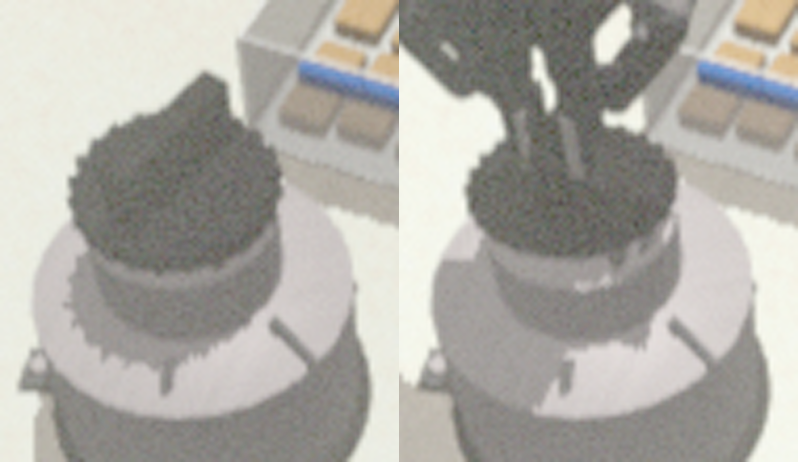

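Emit:
drive_tool(
  moves=[
    [[0.2, -0.2, 0.5], 0],
    [[0.4, -0.3, 1], 0],
    [[0.4, -0.3, 1.5], 0],
    [[0.4, -0.3, 2], 0],
    [[0.4, -0.3, 2.5], 0],
    [[0.4, -0.3, 3], 0],
    [[0.4, -0.3, 3], 0],
    [[0.4, -0.3, 3], 0],
  ],
)

```text
time: 22.4
tool_pos: [489.9, 14.8, 182.3]
tcp_rot: [-179.9, -0.0, 111.8]
ft_force: [10.9, -2.2, -12.3]
finger_gap: 11.0
```

```bash
python3 st.py
```

```text
{'time': 22.4, 'ft_force': [10.88, -2.16, -12.27], 'wrist_torque': [0.11, -2.28, -0.2], 'tool_pos': [489.93, 14.83, 182.35], 'tcp_rot': [-179.91, -0.04, 111.8], 'finger_gap': 10.97, 'joint_efforts': [1.06, -46.02, -49.85, -0.19, 4.44, -0.18]}
```

The cap is held half-way: one lug is under its tooth and the other isn't. I'll return to a light press, turn back clockwise to free that lug, then raise and regrip lower so the fingertips bear flat on the deck.

Emit:
drive_tool(
  moves=[
    [[0.3, 0, -0.8], 0],
    [[0.6, 0, -1.6], 0],
    [[0.8, 0, -2.4], 0],
    [[0.8, 0, -3.2], 0],
    [[0.8, 0, -4], 0],
    [[0.8, 0, -4.2], -1],
    [[0.8, 0, -4.2], -2],
    [[0.8, 0, -4.2], -3],
  ],
)

```text
time: 23.07
tool_pos: [490.7, 14.6, 181.8]
tcp_rot: [-179.9, 0.0, 108.8]
ft_force: [-3.6, -2.0, 13.2]
finger_gap: 11.1
```

```bash
python3 st.py
```

```text
{'time': 23.07, 'ft_force': [-3.62, -2.05, 13.21], 'wrist_torque': [-0.15, 0.91, 0.31], 'tool_pos': [490.67, 14.56, 181.79], 'tcp_rot': [-179.93, 0.02, 108.78], 'finger_gap': 11.12, 'joint_efforts': [0.81, -35.82, -43.79, 0.73, -1.65, -0.17]}
```

Emit:
drive_tool(
  moves=[
    [[-0.3, 0, 0], -0.6],
    [[-0.3, 0, 0], -1.2],
    [[-0.3, 0, 0], -1.8],
    [[-0.3, 0, 0], -2.4],
    [[-0.3, 0, 0], -3],
    [[-0.3, 0, 0], -3.5],
    [[-0.3, 0, 0], -4],
    [[-0.3, 0, 0], -4],
  ],
)

```text
time: 23.73
tool_pos: [490.0, 14.3, 181.8]
tcp_rot: [-179.9, 0.0, 104.8]
ft_force: [-6.2, -4.1, 15.7]
finger_gap: 11.0
```

```bash
python3 st.py
```

```text
{'time': 23.73, 'ft_force': [-6.19, -4.1, 15.73], 'wrist_torque': [-0.26, 1.3, 0.35], 'tool_pos': [489.99, 14.3, 181.81], 'tcp_rot': [-179.88, 0.04, 104.8], 'finger_gap': 11.01, 'joint_efforts': [1.23, -35.37, -43.91, 1.14, -2.35, 0.54]}
```

Emit:
drive_tool(
  moves=[
    [[-0.5, -0.5, 0.5], -0.5],
    [[-0.5, -0.5, 1], -1],
    [[-0.5, -0.5, 1.5], -1],
    [[-0.5, -0.5, 2], -1],
    [[-0.5, -0.5, 2.4], -1],
    [[-0.5, -0.5, 2.8], -1],
    [[-0.5, -0.5, 3], -1],
    [[-0.5, -0.5, 3], -1],
  ],
)

```text
time: 24.4
tool_pos: [489.4, 14.3, 182.3]
tcp_rot: [-179.8, -0.0, 103.8]
ft_force: [0.4, -2.8, -6.5]
finger_gap: 11.0
```

```bash
python3 st.py; python3 see.py s7
```

```text
{'time': 24.4, 'ft_force': [0.39, -2.8, -6.51], 'wrist_torque': [-0.18, 0.0, 0.26], 'tool_pos': [489.36, 14.33, 182.32], 'tcp_rot': [-179.84, -0.04, 103.8], 'finger_gap': 11.04, 'joint_efforts': [0.83, -45.3, -52.95, 0.63, 0.02, 0.24]}
```

View pics/s7.png

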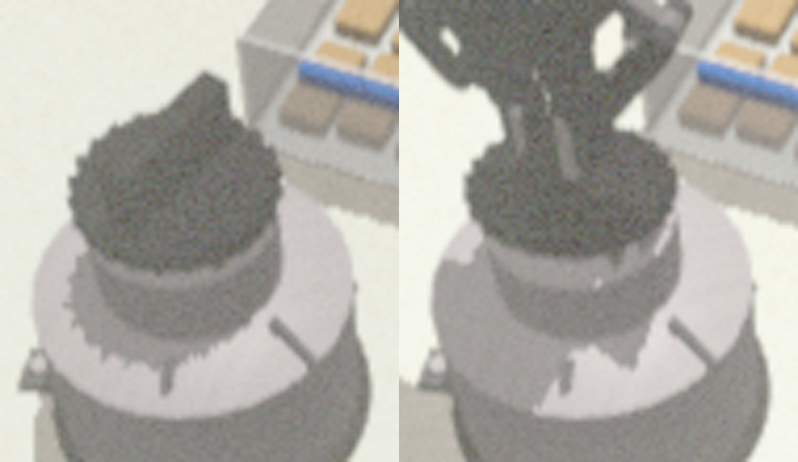

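Rising is still blocked. The cap leans about 10° along the wing with its top toward +y, so I'll lever it upright by moving the top toward −y under a light press and watch the forces.

Emit:
drive_tool(
  moves=[
    [[0, 0, -0.5], 0],
    [[0, 0, -1], 0.5],
    [[0.1, -0.4, -1.5], 1],
    [[0.2, -0.8, -1.8], 1],
    [[0.3, -1.2, -1.8], 1],
    [[0.4, -1.6, -1.8], 1],
    [[0.5, -2, -1.8], 1],
    [[0.5, -2, -1.8], 1],
  ],
)

```text
time: 25.12
tool_pos: [490.8, 13.3, 182.0]
tcp_rot: [180.0, -0.1, 104.9]
ft_force: [-3.8, 3.8, -2.2]
finger_gap: 11.3
```

```bash
python3 st.py
```

```text
{'time': 25.12, 'ft_force': [-3.82, 3.76, -2.18], 'wrist_torque': [0.77, 0.55, 0.07], 'tool_pos': [490.76, 13.31, 182.01], 'tcp_rot': [179.99, -0.1, 104.85], 'finger_gap': 11.29, 'joint_efforts': [-2.03, -43.62, -52.29, -1.24, -1.24, 0.14]}
```

Emit:
drive_tool(
  moves=[
    [[0, -0.5, -0.3], 0],
    [[0, -1, -0.6], 0],
    [[0, -1.5, -0.9], 0],
    [[0, -2, -1], 0],
    [[0, -2.5, -1], 0],
    [[0, -3, -1], 0],
    [[0, -3, -1], 0],
    [[0, -3, -1], 0],
  ],
)

```text
time: 25.78
tool_pos: [491.0, 12.2, 181.5]
tcp_rot: [179.9, -0.3, 104.9]
ft_force: [-5.2, 11.9, 2.0]
finger_gap: 11.1
```

```bash
python3 st.py; python3 see.py s8
```

```text
{'time': 25.78, 'ft_force': [-5.17, 11.91, 2.05], 'wrist_torque': [2.58, 0.91, 0.1], 'tool_pos': [490.96, 12.17, 181.52], 'tcp_rot': [179.9, -0.27, 104.89], 'finger_gap': 11.13, 'joint_efforts': [-6.24, -41.92, -51.15, -4.66, -2.2, 0.08]}
```

View pics/s8.png

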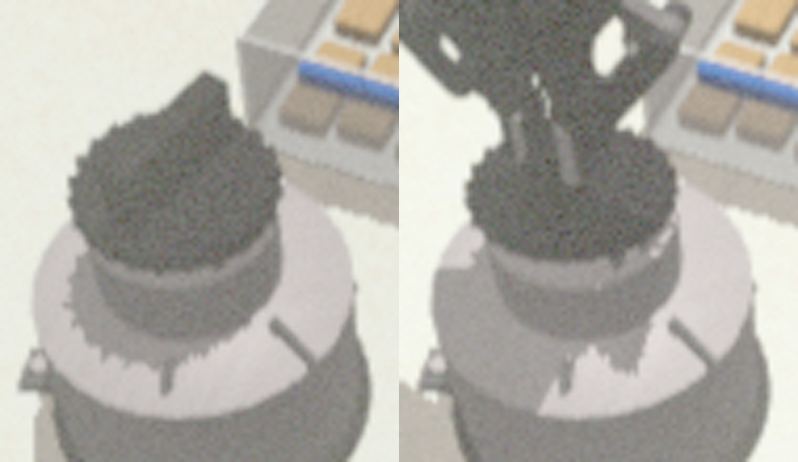

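Levering helps only partly because the firm grip itself holds the lean. The tank is holding the cap (fz≈2 N), so releasing it is safe. I'll relax the side force, open, back up a little and look.

Emit:
drive_tool(
  moves=[
    [[-0.2, 0.5, 0], 0],
    [[-0.5, 1, -0.3], 0],
    [[-0.5, 1.3, -0.5], 0],
    [[-0.5, 1.3, -0.5], 0],
    [[-0.5, 1.3, -0.5], 0],
    [[-0.5, 1.3, -0.5], 0],
    [[-0.5, 1.3, -0.5], 0],
    [[-0.5, 1.3, -0.5], 0],
  ],
  squeeze=20,
)

```text
time: 26.5
tool_pos: [490.9, 12.6, 181.6]
tcp_rot: [179.9, -0.2, 104.9]
ft_force: [-4.3, 8.4, 3.3]
finger_gap: 11.1
```

```bash
python3 st.py; python3 see.py s9
```

```text
{'time': 26.5, 'ft_force': [-4.28, 8.36, 3.26], 'wrist_torque': [1.77, 0.98, 0.16], 'tool_pos': [490.88, 12.58, 181.57], 'tcp_rot': [179.87, -0.16, 104.87], 'finger_gap': 11.13, 'joint_efforts': [-4.32, -40.79, -49.79, -3.18, -2.04, 0.1]}
```

View pics/s9.png

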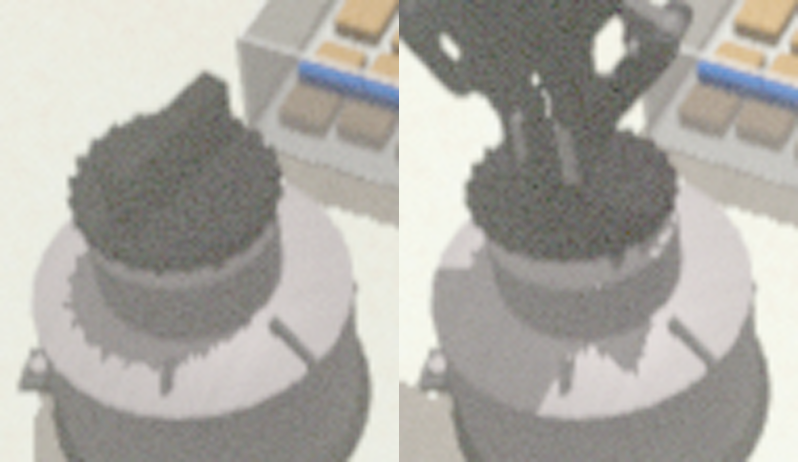

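Emit:
drive_tool(
  moves=[
    [[-0.3, 0.4, 0], 0],
    [[-0.5, 0.8, 0], 0],
    [[-0.5, 0.8, 0], 0],
    [[-0.5, 0.8, 0], 0],
    [[-0.5, 0.8, 0], 0],
    [[-0.5, 0.8, 0], 0],
    [[-0.5, 0.8, 0], 0],
    [[-0.5, 0.8, 0], 0],
  ],
  fingers=0,
  squeeze=20,
)

```text
time: 27.22
tool_pos: [490.7, 12.9, 181.7]
tcp_rot: [179.8, -0.1, 104.9]
ft_force: [-2.4, 6.2, 3.6]
finger_gap: 11.3
```

```bash
python3 st.py
```

```text
{'time': 27.22, 'ft_force': [-2.43, 6.25, 3.6], 'wrist_torque': [1.33, 0.62, 0.1], 'tool_pos': [490.74, 12.86, 181.73], 'tcp_rot': [179.83, -0.1, 104.85], 'finger_gap': 11.31, 'joint_efforts': [-3.26, -40.77, -49.31, -2.39, -1.4, 0.09]}
```

Emit:
drive_tool(
  moves=[
    [[-0.2, 0.4, 0], 0],
    [[-0.2, 0.6, 0], 0],
    [[-0.2, 0.6, 0], 0],
    [[-0.2, 0.6, 0], 0],
    [[-0.2, 0.6, 0], 0],
    [[-0.2, 0.6, 0], 0],
    [[-0.2, 0.6, 0], 0],
    [[-0.2, 0.6, 0], 0],
  ],
  fingers=22,
)

```text
time: 27.88
tool_pos: [489.7, 12.0, 180.4]
tcp_rot: [180.0, 0.0, 104.8]
ft_force: [-0.1, 0.9, -0.5]
finger_gap: 21.6
```

```bash
python3 st.py;  python3 see.py s10
```

```text
{'time': 27.88, 'ft_force': [-0.08, 0.93, -0.55], 'wrist_torque': [-0.02, 0.02, 0.02], 'tool_pos': [489.73, 11.99, 180.38], 'tcp_rot': [180.0, 0.0, 104.79], 'finger_gap': 21.64, 'joint_efforts': [-0.01, -41.75, -49.14, -0.0, -0.0, -0.0]}
```

View pics/s10.png

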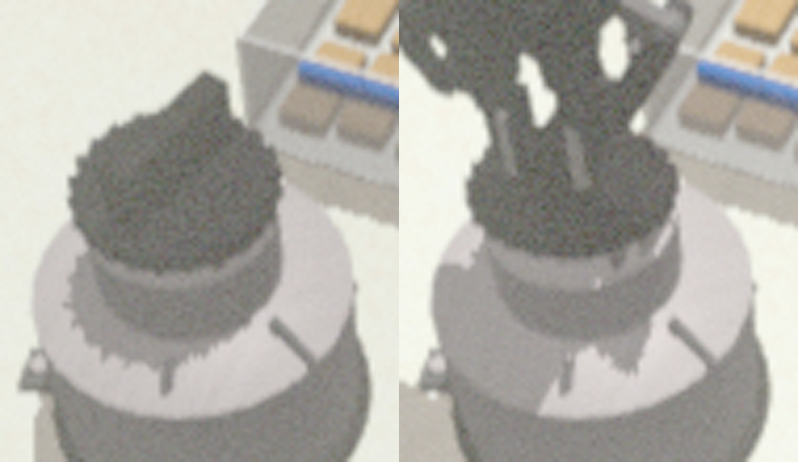

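Free of the cap: the deck centre is below about 160 mm, so it is 7–8 mm down. New plan is to push the deck level with both fingertips, jaws slightly open around the wing and shifted 6 mm toward the raised −y side, and close only once it's flat and down.

Emit:
drive_tool(
  moves=[
    [[0, 0, 2], 0],
    [[0.5, -2, 4], 0],
    [[1.5, -4.5, 5], 0],
    [[2, -6, 5], 0],
    [[2, -6, 4], 0],
    [[2, -6, 3], 0],
    [[2, -6, 2], 0],
    [[2, -6, 2], 0],
  ],
)

```text
time: 28.6
tool_pos: [491.4, 6.1, 181.9]
tcp_rot: [-180.0, -0.0, 104.8]
ft_force: [0.0, -0.1, -0.1]
finger_gap: 22.0
```

```bash
python3 st.py
```

```text
{'time': 28.6, 'ft_force': [0.04, -0.07, -0.15], 'wrist_torque': [-0.01, -0.07, -0.01], 'tool_pos': [491.43, 6.13, 181.93], 'tcp_rot': [-179.96, -0.02, 104.8], 'finger_gap': 22.04, 'joint_efforts': [-0.06, -42.17, -49.42, -0.0, -0.06, -0.0]}
```

Emit:
drive_tool(
  moves=[
    [[-0.2, 1, -0.4], 0],
    [[-0.4, 2, -0.8], 0],
    [[-0.4, 2, -1.2], 0],
    [[-0.4, 2, -1.6], 0],
    [[-0.4, 2, -2], 0],
    [[-0.4, 2, -2.4], 0],
    [[-0.4, 2, -2.8], 0],
    [[-0.4, 2, -3], 0],
  ],
)

```text
time: 29.27
tool_pos: [491.3, 8.0, 179.3]
tcp_rot: [-180.0, -0.0, 104.8]
ft_force: [0.4, 0.3, 0.3]
finger_gap: 22.0
```

```bash
python3 st.py
```

```text
{'time': 29.27, 'ft_force': [0.42, 0.31, 0.27], 'wrist_torque': [0.05, 0.01, 0.02], 'tool_pos': [491.27, 8.03, 179.31], 'tcp_rot': [-180.0, -0.0, 104.8], 'finger_gap': 21.98, 'joint_efforts': [0.01, -42.0, -49.13, 0.0, -0.0, -0.0]}
```

Emit:
drive_tool(
  moves=[
    [[0, 0, -0.5], 0],
    [[0, 0, -1], 0],
    [[0, 0, -1.5], 0],
    [[0, 0, -2], 0],
    [[0, 0, -2.5], 0],
    [[0, 0, -3], 0],
    [[0, 0, -3.5], 0],
    [[0, 0, -3.5], 0],
  ],
)

```text
time: 29.93
tool_pos: [491.2, 8.1, 175.7]
tcp_rot: [-180.0, -0.0, 104.8]
ft_force: [-0.3, 1.0, -0.3]
finger_gap: 22.0
```

```bash
python3 st.py; python3 see.py s11
```

```text
{'time': 29.93, 'ft_force': [-0.27, 1.04, -0.31], 'wrist_torque': [-0.03, 0.05, -0.01], 'tool_pos': [491.23, 8.05, 175.75], 'tcp_rot': [-179.99, -0.0, 104.8], 'finger_gap': 21.98, 'joint_efforts': [-0.0, -42.08, -49.08, -0.0, -0.03, -0.0]}
```

View pics/s11.png

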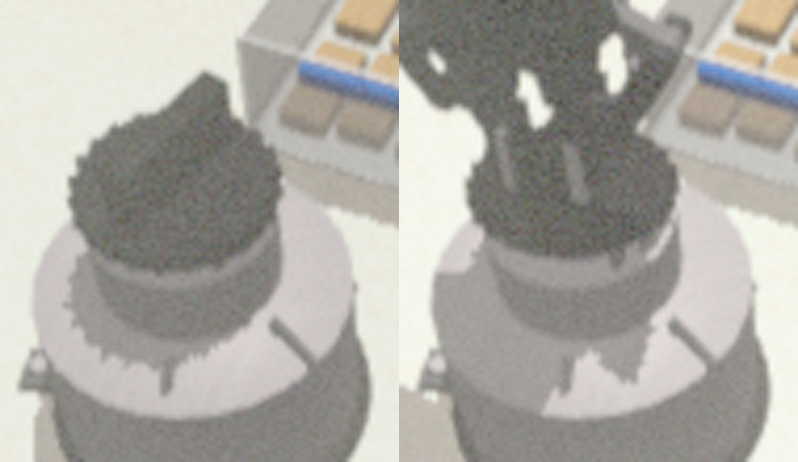

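Emit:
drive_tool(
  moves=[
    [[0, 0, -0.5], 0],
    [[0, 0, -1], 0],
    [[0, 0, -1.5], 0],
    [[0, 0, -2], 0],
    [[0, 0, -2.4], 0],
    [[0, 0, -2.8], 0],
    [[0, 0, -3], 0],
    [[0, 0, -3], 0],
  ],
)

```text
time: 30.65
tool_pos: [491.3, 8.1, 172.8]
tcp_rot: [-180.0, -0.0, 104.8]
ft_force: [0.8, 0.4, -0.1]
finger_gap: 22.0
```

```bash
python3 st.py
```

```text
{'time': 30.65, 'ft_force': [0.8, 0.44, -0.07], 'wrist_torque': [-0.01, 0.01, 0.06], 'tool_pos': [491.27, 8.08, 172.85], 'tcp_rot': [-180.0, -0.0, 104.8], 'finger_gap': 22.01, 'joint_efforts': [-0.0, -42.05, -48.92, -0.0, -0.01, -0.0]}
```

Emit:
drive_tool(
  moves=[
    [[0, 0, -0.5], 0],
    [[0, 0, -1], 0],
    [[0, 0, -1.5], 0],
    [[0, 0, -2], 0],
    [[0, 0, -2.4], 0],
    [[0, 0, -2.8], 0],
    [[0, 0, -3], 0],
    [[0, 0, -3], 0],
  ],
)

```text
time: 31.32
tool_pos: [491.2, 8.1, 169.8]
tcp_rot: [-180.0, 0.0, 104.8]
ft_force: [-1.3, 0.2, 0.2]
finger_gap: 22.2
```

```bash
python3 st.py
python3 - <<'E'
from bench import r
import cv2,numpy as np
s=r.snapshot("scene")["pixels"][:,:,::-1]
c=cv2.resize(s[120:215,180:275],None,fx=6,fy=6,interpolation=2)
cv2.imwrite("pics/s12.png",np.clip((c/255.)**.35*255,0,255).astype('uint8'))
E
```

```text
{'time': 31.32, 'ft_force': [-1.26, 0.24, 0.17], 'wrist_torque': [0.04, 0.01, -0.0], 'tool_pos': [491.25, 8.06, 169.83], 'tcp_rot': [-179.99, 0.0, 104.8], 'finger_gap': 22.17, 'joint_efforts': [-0.0, -42.1, -48.84, -0.0, -0.01, -0.0]}
```

View pics/s12.png

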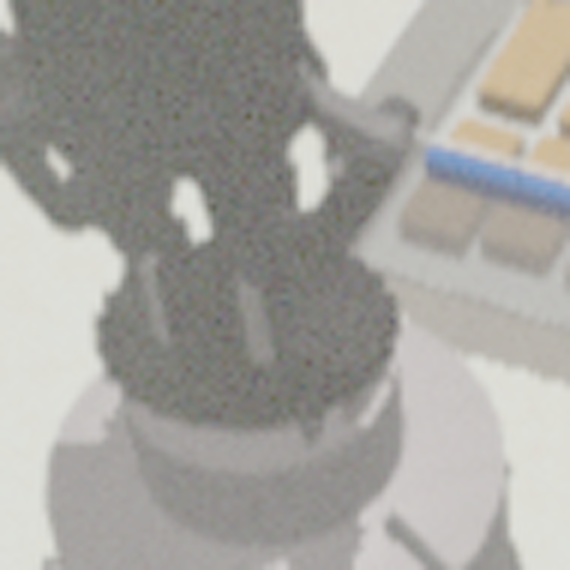

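Run:
```python
from h import *
c=cam("scene0.npz")
for off in (11,19,-11,-19):
  for s in (0,11):
    for z in (150,160,170):
        p=np.array([491.2+off*.967+s*.255,8.05+off*.255-s*.967,z]); q=proj(c,p)[0]; print(off,s,z,((q-[180,120])*6).round())
# deck circles level at z heights
for z in (155,167): 
    th=np.linspace(0,2*np.pi,200); q=(proj(c,np.c_[492+46*np.cos(th),16+46*np.sin(th),0*th+z])-[180,120])*6
    print(z,q.min(0),q.max(0))
```

```text
11 0 150 [265. 380.]
11 0 160 [262. 358.]
11 0 170 [258. 337.]
11 11 150 [253. 406.]
11 11 160 [249. 385.]
11 11 170 [245. 363.]
19 0 150 [290. 385.]
19 0 160 [286. 363.]
19 0 170 [283. 342.]
19 11 150 [278. 411.]
19 11 160 [274. 390.]
19 11 170 [271. 369.]
-11 0 150 [198. 366.]
-11 0 160 [194. 345.]
-11 0 170 [189. 323.]
-11 11 150 [186. 392.]
-11 11 160 [181. 371.]
-11 11 170 [176. 349.]
-19 0 150 [174. 361.]
-19 0 160 [169. 340.]
-19 0 170 [164. 318.]
-19 11 150 [161. 387.]
-19 11 160 [156. 366.]
-19 11 170 [151. 344.]
155 [ 96.655725  238.5379678] [395.38402278 462.68502492]
167 [ 89.70394538 212.12820643] [392.56489024 437.31447863]
```

Run:
```python
from h import *
from scipy.optimize import least_squares
c=cam("scene0.npz")
def ell(p):
    cx,cy,cz,tx,ty=p; n=np.array([tx,ty,1.]);n/=np.linalg.norm(n)
    u=np.cross(n,[0,1,0]);u/=np.linalg.norm(u);v=np.cross(n,u);th=np.linspace(0,2*np.pi,360)
    return proj(c,np.array([cx,cy,cz])+46*(np.cos(th)[:,None]*u+np.sin(th)[:,None]*v))
def fit(pts,sg):
    p0=np.array([492,16,160,0,0.]);f=lambda p:np.r_[[np.min(np.linalg.norm(ell(p)-q,axis=1)) for q in pts],(p-p0)/sg]
    r=least_squares(f,p0,diff_step=1e-4); print(r.x.round(3),np.degrees(np.hypot(*r.x[3:])).round(1),r.cost)
# initial image (first crop 4x offset 175,135 sc.png)
P0=np.array([(86,160),(95,195),(115,218),(150,236),(190,240),(230,230),(265,205),(285,175),(288,140),(275,115)])/4+[175,135]
P1=np.array([(98,330),(118,375),(150,400),(200,420),(250,426),(300,420),(350,395),(385,355),(398,315),(390,280)])/6+[180,120]
sg=np.array([3,3,20,.5,.5])
fit(P0,sg);fit(P1,sg)
```

```text
[ 4.93954e+02  1.76840e+01  1.64751e+02  6.70000e-02 -7.40000e-02] 5.7 0.617846269474618
[4.92926e+02 1.79650e+01 1.71498e+02 1.13000e-01 5.00000e-02] 7.1 0.8277423042035281
```

The height reading is inconsistent, so I need a clear view. Raising straight up, clear of the wing.

Emit:
drive_tool(
  moves=[
    [[0, 0, 5], 0],
    [[0, 0, 15], 0],
    [[0, 0, 30], 0],
    [[0, 0, 50], 0],
    [[-15, 0, 75], 0],
    [[-40, 0, 100], 0],
    [[-70, 0, 120], 0],
    [[-90, 0, 130], 0],
  ],
)

```text
time: 32.03
tool_pos: [400.6, 8.0, 304.1]
tcp_rot: [179.8, 0.1, 104.8]
ft_force: [1.3, 0.4, 0.6]
finger_gap: 21.8
```

```bash
python3 st.py
python3 - <<'E'
from bench import r
import cv2,numpy as np
for n in("scene","top"):
    s=r.snapshot(n); np.savez(n+"13.npz",**{k:np.array(v) for k,v in s.items()})
s=np.load("scene13.npz")["pixels"][:,:,::-1]
c=cv2.resize(s[130:225,180:280],None,fx=6,fy=6,interpolation=2)
cv2.imwrite("pics/s13.png",np.clip((c/255.)**.45*255,0,255).astype('uint8'))
s=np.load("top13.npz")["pixels"][:,:,::-1]
c=cv2.resize(s[225:320,222:312],None,fx=6,fy=6,interpolation=2)
cv2.imwrite("pics/t13.png",np.clip((c/255.)**.45*255,0,255).astype('uint8'))
E
```

```text
{'time': 32.03, 'ft_force': [1.31, 0.44, 0.57], 'wrist_torque': [-0.01, 0.01, -0.0], 'tool_pos': [400.56, 8.04, 304.12], 'tcp_rot': [179.76, 0.1, 104.81], 'finger_gap': 21.84, 'joint_efforts': [0.5, -22.33, -50.15, 0.01, -0.3, 0.1]}
```

View pics/s13.png

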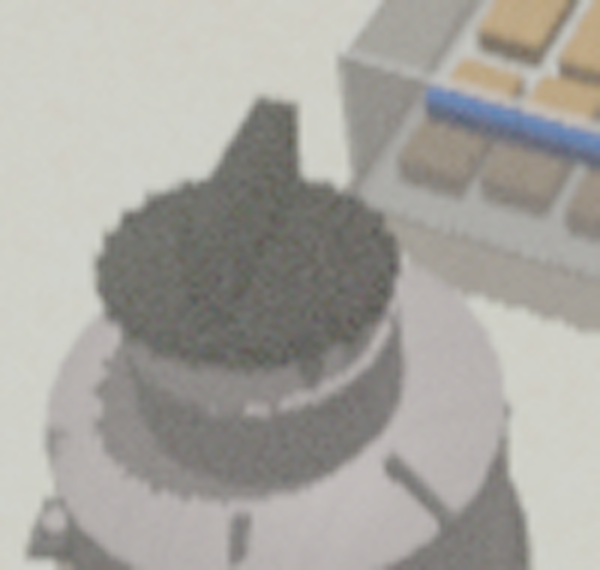

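View pics/t13.png

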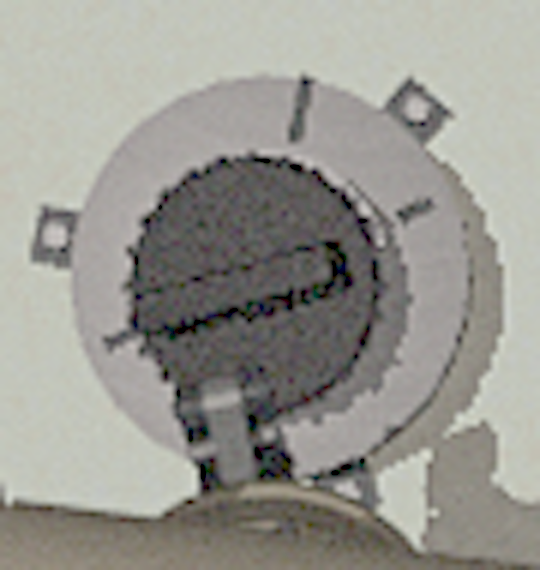

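Run:
```python
from h import *
c=cam("scene13.npz"); a=np.load("scene13.npz")["pixels"][:,:,::-1]
x,y,w,h,k=60,20,170,140,4.5
C=cv2.resize(a[y:y+h,x:x+w],None,fx=k,fy=k,interpolation=2);C=np.ascontiguousarray(np.clip((C/255.)**.5*255,0,255).astype('uint8'))
t=np.array([400.56,8.04,304.1]);yw=np.radians(104.8);jx=np.array([np.cos(yw),np.sin(yw),0]);jy=np.array([np.sin(yw),-np.cos(yw),0])
for d,col in((0,(0,255,0)),(11,(255,128,0)),(22,(0,0,255))):
    P=[t+o*jy+s*jx-[0,0,d] for o,s in((-11,-11),(11,-11),(11,11),(-11,11))]
    q=(proj(c,P)-[x,y]+.5)*k; cv2.polylines(C,[q.round().astype(int)],True,col,1)
cv2.imwrite("pics/s14.png",C)
```

```text
(no output)
```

View pics/s14.png

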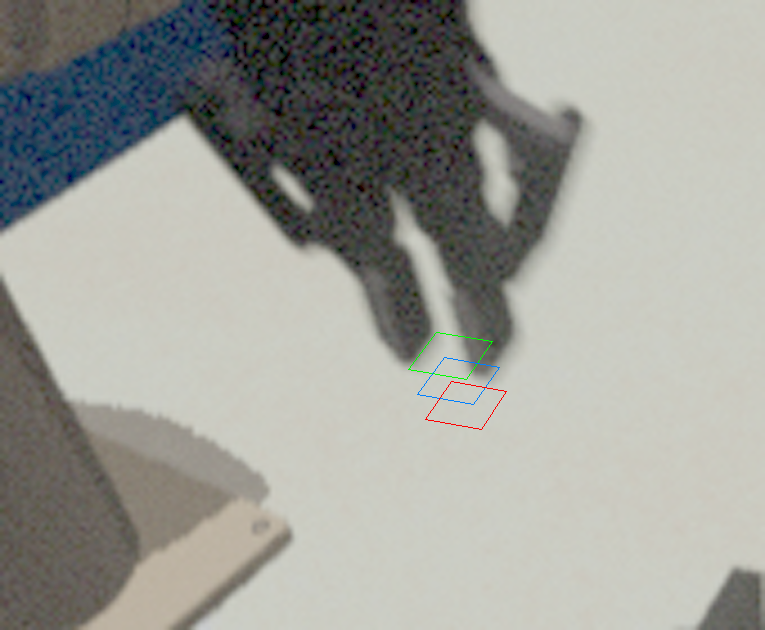

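The image shows the fingertips reach much less ahead at this opening than I assumed, so my first grip was high on the wing, letting the cap lean about 11° (−y side up). Going back down deeper, offset toward −y.

Emit:
drive_tool(
  moves=[
    [[20, 0, 0], 0],
    [[45, 0, -10], 0],
    [[70, 0, -25], 0],
    [[86, 0, -50], 0],
    [[91, 0, -75], 0],
    [[91, 0, -95], 0],
    [[91, 0, -110], 0],
    [[91, 0, -116], 0],
  ],
  fingers=26,
)

```text
time: 32.8
tool_pos: [491.1, 8.2, 180.7]
tcp_rot: [-179.7, -0.1, 104.8]
ft_force: [-0.1, 0.2, -0.3]
finger_gap: 25.7
```

Emit:
drive_tool(
  moves=[
    [[0, 0, -4], 0],
    [[0, 0, -7], 0],
    [[0, 0, -9], 0],
    [[0, 0, -11], 0],
    [[0, 0, -12], 0],
    [[0, 0, -13], 0],
    [[0, 0, -14], 0],
    [[0, 0, -14], 0],
  ],
)

```text
time: 33.47
tool_pos: [492.3, 8.1, 170.0]
tcp_rot: [180.0, 0.0, 104.8]
ft_force: [-0.1, 0.7, 0.5]
finger_gap: 25.6
```

```bash
python3 st.py
```

```text
{'time': 33.47, 'ft_force': [-0.1, 0.67, 0.51], 'wrist_torque': [-0.04, 0.03, -0.03], 'tool_pos': [492.32, 8.07, 169.97], 'tcp_rot': [179.99, 0.0, 104.8], 'finger_gap': 25.63, 'joint_efforts': [-0.0, -42.42, -49.09, 0.0, -0.06, 0.0]}
```

Emit:
drive_tool(
  moves=[
    [[0, 0, -0.6], 0],
    [[0, 0, -1.2], 0],
    [[0, 0, -1.8], 0],
    [[0, 0, -2.4], 0],
    [[0, 0, -3], 0],
    [[0, 0, -3.5], 0],
    [[0, 0, -4], 0],
    [[0, 0, -4], 0],
  ],
)

```text
time: 34.13
tool_pos: [492.5, 8.1, 166.1]
tcp_rot: [180.0, 0.0, 104.8]
ft_force: [-0.5, -0.7, 2.0]
finger_gap: 26.2
```

```bash
python3 st.py
```

```text
{'time': 34.13, 'ft_force': [-0.51, -0.71, 1.97], 'wrist_torque': [0.05, -0.04, -0.01], 'tool_pos': [492.5, 8.1, 166.06], 'tcp_rot': [179.97, 0.0, 104.8], 'finger_gap': 26.17, 'joint_efforts': [-0.23, -41.43, -47.74, -0.17, 0.04, 0.01]}
```

Emit:
drive_tool(
  moves=[
    [[0, 0, -0.4], 0],
    [[0, 0, -0.8], 0],
    [[0, 0, -1.2], 0],
    [[0, 0, -1.6], 0],
    [[0, 0, -2], 0],
    [[0, 0, -2], 0],
    [[0, 0, -2], 0],
    [[0, 0, -2], 0],
  ],
)

```text
time: 34.8
tool_pos: [493.0, 7.6, 164.8]
tcp_rot: [179.9, 0.1, 104.8]
ft_force: [0.6, -2.9, 6.4]
finger_gap: 25.9
```

```bash
python3 st.py
```

```text
{'time': 34.8, 'ft_force': [0.59, -2.9, 6.42], 'wrist_torque': [-0.35, -0.07, 0.06], 'tool_pos': [493.04, 7.6, 164.82], 'tcp_rot': [179.91, 0.08, 104.79], 'finger_gap': 25.88, 'joint_efforts': [0.92, -39.35, -45.23, 0.71, 0.23, 0.02]}
```

Contact found at TCP z≈166. Pressing on, gently.

Emit:
drive_tool(
  moves=[
    [[0, 0, -0.4], 0],
    [[0, 0, -0.8], 0],
    [[0, 0, -1.2], 0],
    [[0, 0, -1.6], 0],
    [[0, 0, -2], 0],
    [[0, 0, -2.4], 0],
    [[0, 0, -2.4], 0],
    [[0, 0, -2.4], 0],
  ],
)

```text
time: 35.47
tool_pos: [493.6, 6.9, 163.3]
tcp_rot: [179.8, 0.2, 104.8]
ft_force: [-0.2, -4.4, 10.2]
finger_gap: 26.0
```

```bash
python3 st.py; python3 see.py s15
```

```text
{'time': 35.47, 'ft_force': [-0.18, -4.41, 10.16], 'wrist_torque': [-0.94, 0.03, 0.07], 'tool_pos': [493.64, 6.87, 163.31], 'tcp_rot': [179.84, 0.17, 104.78], 'finger_gap': 25.98, 'joint_efforts': [2.46, -37.39, -43.05, 1.89, 0.15, 0.04]}
```

View pics/s15.png

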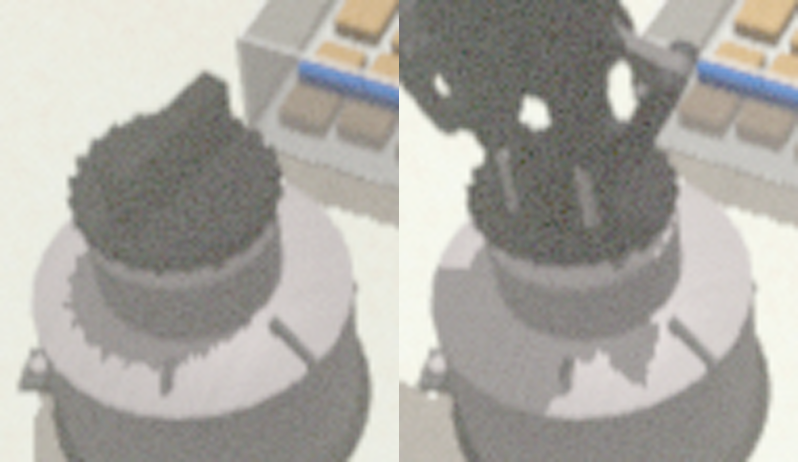

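Emit:
drive_tool(
  moves=[
    [[0, 0.2, -0.5], 0],
    [[0, 0.4, -1], 0],
    [[0, 0.6, -1.5], 0],
    [[0, 0.8, -2], 0],
    [[0, 1, -2.5], 0],
    [[0, 1, -3], 0],
    [[0, 1, -3.5], 0],
    [[0, 1, -3.5], 0],
  ],
)

```text
time: 36.18
tool_pos: [494.3, 7.2, 160.4]
tcp_rot: [179.8, 0.3, 104.8]
ft_force: [1.0, -8.1, 13.5]
finger_gap: 26.0
```

```bash
python3 st.py
```

```text
{'time': 36.18, 'ft_force': [1.03, -8.06, 13.52], 'wrist_torque': [-1.45, -0.14, -0.05], 'tool_pos': [494.3, 7.2, 160.41], 'tcp_rot': [179.77, 0.26, 104.76], 'finger_gap': 26.01, 'joint_efforts': [3.85, -36.21, -41.23, 2.84, 0.56, 0.03]}
```

Emit:
drive_tool(
  moves=[
    [[0, -0.3, -0.5], 0],
    [[0, -0.6, -1], 0],
    [[0, -0.6, -1.5], 0],
    [[0, -0.6, -2], 0],
    [[0, -0.6, -2.5], 0],
    [[0, -0.6, -3], 0],
    [[0, -0.6, -3], 0],
    [[0, -0.6, -3], 0],
  ],
)

```text
time: 36.85
tool_pos: [494.6, 6.1, 158.0]
tcp_rot: [179.7, 0.3, 104.7]
ft_force: [0.7, -10.0, 15.5]
finger_gap: 25.8
```

```bash
python3 st.py; python3 see.py s16
```

```text
{'time': 36.85, 'ft_force': [0.72, -9.99, 15.46], 'wrist_torque': [-1.88, 0.03, 0.03], 'tool_pos': [494.64, 6.05, 158.03], 'tcp_rot': [179.74, 0.33, 104.75], 'finger_gap': 25.77, 'joint_efforts': [5.02, -34.92, -39.91, 3.75, 0.33, 0.05]}
```

View pics/s16.png

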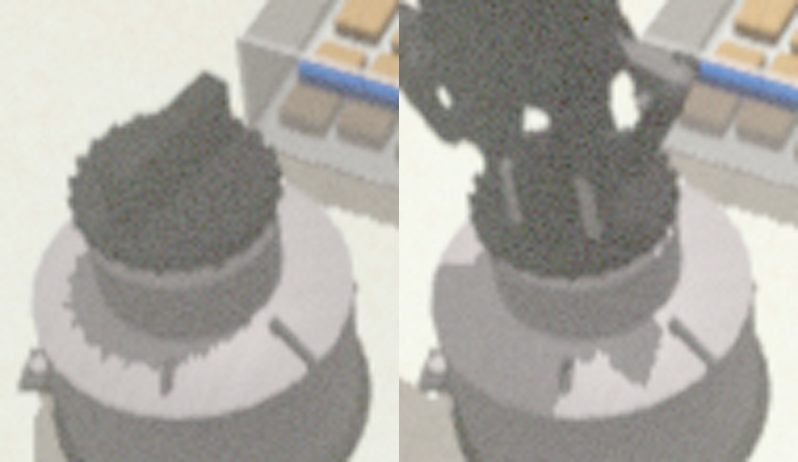

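Levelling well: the near edge went from 253 to 276 in the crop, and level and fully down would be about 287. A bit further.

Emit:
drive_tool(
  moves=[
    [[0, 0, -0.4], 0],
    [[0, 0, -0.8], 0],
    [[0, 0, -1.2], 0],
    [[0, 0, -1.6], 0],
    [[0, 0, -2], 0],
    [[0, 0, -2.2], 0],
    [[0, 0, -2.2], 0],
    [[0, 0, -2.2], 0],
  ],
)

```text
time: 37.57
tool_pos: [494.7, 5.7, 156.2]
tcp_rot: [179.7, 0.4, 104.7]
ft_force: [-0.6, -11.6, 17.5]
finger_gap: 25.7
```

```bash
python3 st.py
```

```text
{'time': 37.57, 'ft_force': [-0.61, -11.57, 17.46], 'wrist_torque': [-2.17, 0.29, 0.1], 'tool_pos': [494.72, 5.7, 156.18], 'tcp_rot': [179.74, 0.36, 104.74], 'finger_gap': 25.7, 'joint_efforts': [5.78, -34.08, -39.22, 4.37, -0.04, 0.08]}
```

Emit:
drive_tool(
  moves=[
    [[0, -0.5, -0.5], 0],
    [[0, -1, -1], 0],
    [[0, -1.5, -1.5], 0],
    [[0, -1.5, -2], 0],
    [[0, -1.5, -2.3], 0],
    [[0, -1.5, -2.5], 0],
    [[0, -1.5, -2.5], 0],
    [[0, -1.5, -2.5], 0],
  ],
)

```text
time: 38.23
tool_pos: [495.1, 4.8, 155.0]
tcp_rot: [179.7, 0.3, 104.8]
ft_force: [-4.6, -9.1, 26.6]
finger_gap: 25.8
```

Emit:
drive_tool(
  moves=[
    [[0, 0, 0.3], 0],
    [[0, 0, 0.5], 0],
    [[0, 0, 0.5], 0],
    [[0, 0, 0.5], 0],
    [[0, 0, 0.5], 0],
    [[0, 0, 0.5], 0],
    [[0, 0, 0.5], 0],
    [[0, 0, 0.5], 0],
  ],
  fingers=0,
  squeeze=50,
)

```text
time: 38.9
tool_pos: [495.3, 5.5, 155.5]
tcp_rot: [179.6, 0.3, 104.8]
ft_force: [-3.8, -5.6, 25.7]
finger_gap: 14.1
```

```bash
python3 st.py; python3 see.py s17
```

```text
{'time': 38.9, 'ft_force': [-3.77, -5.55, 25.67], 'wrist_torque': [-0.9, 0.93, 0.05], 'tool_pos': [495.26, 5.53, 155.55], 'tcp_rot': [179.62, 0.26, 104.78], 'finger_gap': 14.06, 'joint_efforts': [2.58, -30.58, -36.37, 2.06, -1.4, 0.07]}
```

View pics/s17.png

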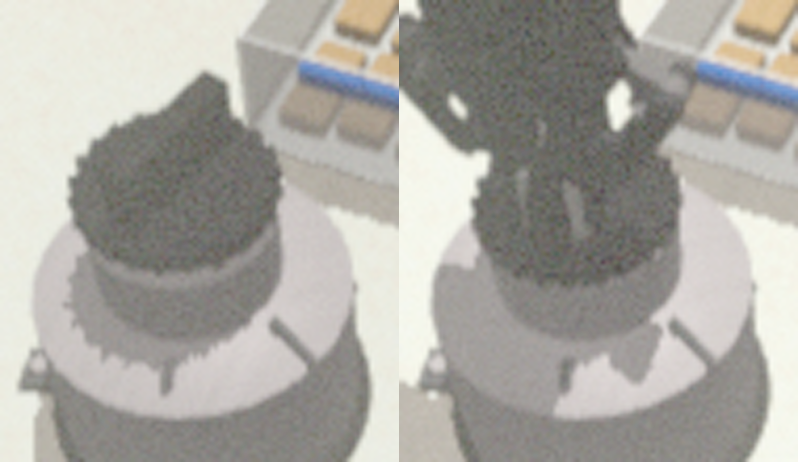

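The deck is now level and landed (near edge at 283, steep rise to 26 N). Easing slightly and turning about the cap axis.

Emit:
drive_tool(
  moves=[
    [[-0.3, -0.3, 0.4], 0],
    [[-0.3, -0.4, 0.8], 0],
    [[-0.1, -0.4, 0.9], 1.3],
    [[0.1, -0.3, 0.9], 2.6],
    [[0.4, -0.3, 0.9], 4],
    [[0.6, -0.2, 0.9], 5.4],
    [[0.9, -0.1, 0.9], 6.8],
    [[1.2, 0, 0.9], 8],
  ],
  fingers=0,
  squeeze=80,
)

```text
time: 39.62
tool_pos: [496.8, 6.3, 155.8]
tcp_rot: [179.6, 0.3, 112.8]
ft_force: [1.2, -2.0, 18.7]
finger_gap: 13.0
```

```bash
python3 st.py
```

```text
{'time': 39.62, 'ft_force': [1.24, -1.98, 18.74], 'wrist_torque': [-0.32, -0.09, -0.28], 'tool_pos': [496.79, 6.26, 155.77], 'tcp_rot': [179.59, 0.25, 112.84], 'finger_gap': 12.99, 'joint_efforts': [1.16, -33.23, -37.5, 0.59, 0.42, 0.23]}
```

Past the stop: torque is only 0.28 N m at 112.8°. Turning on to the release direction along the arc, still lightly pressed.

Emit:
drive_tool(
  moves=[
    [[0.6, 0.3, 0], 3.5],
    [[1.2, 0.7, 0], 7],
    [[1.8, 1, 0], 10.5],
    [[2.4, 1.4, 0], 14],
    [[2.9, 1.8, 0], 17.5],
    [[3.4, 2.3, 0], 21],
    [[3.9, 2.8, 0], 24.5],
    [[4.3, 3.3, 0], 28],
  ],
)

```text
time: 40.28
tool_pos: [502.0, 9.9, 155.9]
tcp_rot: [179.7, 0.5, 140.9]
ft_force: [6.7, -0.9, 15.7]
finger_gap: 13.0
```

Emit:
drive_tool(
  moves=[
    [[0.4, 0.6, 0], 3.5],
    [[0.8, 1.2, 0], 7],
    [[1.1, 1.8, 0], 10.5],
    [[1.4, 2.4, 0], 14],
    [[1.7, 3.2, 0], 18],
    [[2, 4, 0], 22],
    [[2.2, 4.6, 0], 25.5],
    [[2.3, 5, 0], 28],
  ],
)

```text
time: 40.95
tool_pos: [504.6, 15.6, 156.0]
tcp_rot: [179.8, 0.6, 169.0]
ft_force: [8.0, 2.3, 16.3]
finger_gap: 13.3
```

```bash
python3 st.py
```

```text
{'time': 40.95, 'ft_force': [7.95, 2.28, 16.34], 'wrist_torque': [0.63, -1.28, -0.29], 'tool_pos': [504.55, 15.61, 156.04], 'tcp_rot': [179.85, 0.61, 168.97], 'finger_gap': 13.32, 'joint_efforts': [-1.12, -34.69, -36.29, -1.39, 2.54, 0.39]}
```

Emit:
drive_tool(
  moves=[
    [[0.3, 0, 0.5], 0],
    [[0.6, 0, 1.2], 0],
    [[0.8, 0, 2], 0],
    [[0.8, 0, 3], 0],
    [[0.8, 0, 4], 0],
    [[0.8, 0, 5], 0],
    [[0.8, 0, 6], 0],
    [[0.8, 0, 6], 0],
  ],
)

```text
time: 41.62
tool_pos: [504.5, 15.6, 160.9]
tcp_rot: [179.9, 0.5, 168.8]
ft_force: [8.1, 2.1, 10.4]
finger_gap: 12.9
```

```bash
python3 st.py
```

```text
{'time': 41.62, 'ft_force': [8.12, 2.09, 10.37], 'wrist_torque': [0.52, -1.51, -0.03], 'tool_pos': [504.55, 15.56, 160.93], 'tcp_rot': [179.87, 0.51, 168.8], 'finger_gap': 12.88, 'joint_efforts': [-0.87, -37.31, -39.05, -1.04, 2.9, -0.04]}
```

Emit:
drive_tool(
  moves=[
    [[0, 0, 1], 0],
    [[0, 0, 2], 0],
    [[0, 0, 3], 0],
    [[0, 0, 4.5], 0],
    [[0, 0, 6], 0],
    [[0, 0, 7.5], 0],
    [[0, 0, 9], 0],
    [[0, 0, 9], 0],
  ],
)

```text
time: 42.28
tool_pos: [504.1, 15.4, 169.1]
tcp_rot: [179.9, 0.4, 168.8]
ft_force: [8.8, 0.5, 5.8]
finger_gap: 13.0
```

```bash
python3 st.py; python3 see.py s18
```

```text
{'time': 42.28, 'ft_force': [8.82, 0.5, 5.82], 'wrist_torque': [0.27, -1.8, -0.02], 'tool_pos': [504.11, 15.42, 169.11], 'tcp_rot': [179.9, 0.45, 168.8], 'finger_gap': 13.03, 'joint_efforts': [-0.42, -39.41, -41.12, -0.74, 3.55, -0.02]}
```

View pics/s18.png

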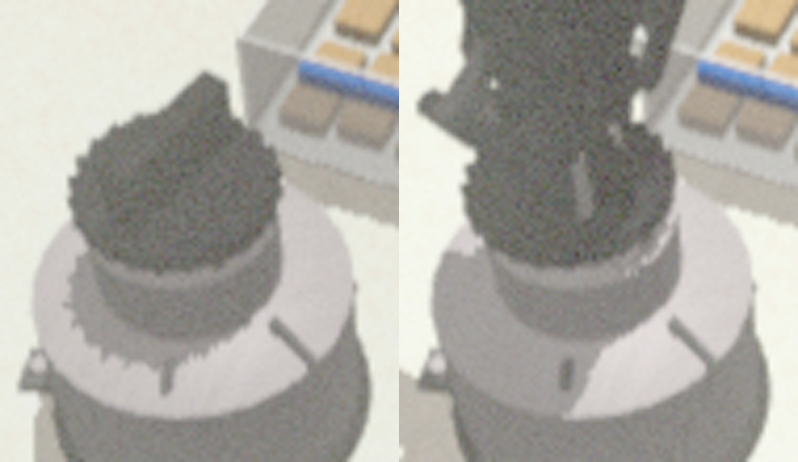

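Rising freely in the slots. Lifting clear and carrying it over the tray.

Emit:
drive_tool(
  moves=[
    [[0, 0, 2], 0],
    [[0, 0, 5], 0],
    [[0, 0, 10], 0],
    [[0, 0, 17], 0],
    [[0, 0, 26], 0],
    [[0, 0, 36], 0],
    [[0, 0, 46], 0],
    [[0, 0, 54], 0],
  ],
)

```text
time: 43.0
tool_pos: [500.7, 15.3, 221.7]
tcp_rot: [-180.0, -0.0, 168.8]
ft_force: [-0.2, 0.9, -1.9]
finger_gap: 13.1
```

Emit:
drive_tool(
  moves=[
    [[0, -3, 2], 0],
    [[2, -12, 3], 0],
    [[4, -28, 3], 0],
    [[8, -50, 3], 0],
    [[12, -75, 3], 0],
    [[16, -100, 3], 0],
    [[20, -126, 3], 0],
    [[24, -152, 3], 0],
  ],
)

```text
time: 43.67
tool_pos: [524.5, -138.6, 223.0]
tcp_rot: [-180.0, -0.1, 168.8]
ft_force: [0.8, 0.6, -0.8]
finger_gap: 13.0
```

Emit:
drive_tool(
  moves=[
    [[4, -26, 0], 0],
    [[8, -52, 0], 0],
    [[12, -78, 0], 0],
    [[16, -102, 0], 0],
    [[20, -122, 0], 0],
    [[22, -138, 0], 0],
    [[24, -148, 0], 0],
    [[24, -152, 0], 0],
  ],
)

```text
time: 44.33
tool_pos: [548.3, -290.6, 222.7]
tcp_rot: [180.0, -0.1, 168.7]
ft_force: [0.1, -0.0, -1.5]
finger_gap: 12.8
```

```bash
python3 st.py
python3 - <<'E'
from bench import r
import cv2,numpy as np
s=r.snapshot("scene")["pixels"][:,:,::-1]
c=cv2.resize(s[200:420,40:300],None,fx=3,fy=2.7,interpolation=2)
cv2.imwrite("pics/s19.png",np.clip((c/255.)**.55*255,0,255).astype('uint8')[:600,:800])
E
```

```text
{'time': 44.33, 'ft_force': [0.08, -0.03, -1.5], 'wrist_torque': [0.03, -0.04, 0.05], 'tool_pos': [548.32, -290.57, 222.75], 'tcp_rot': [180.0, -0.07, 168.7], 'finger_gap': 12.76, 'joint_efforts': [-0.38, -60.68, -50.97, -0.09, -0.06, -0.1]}
```

View pics/s19.png

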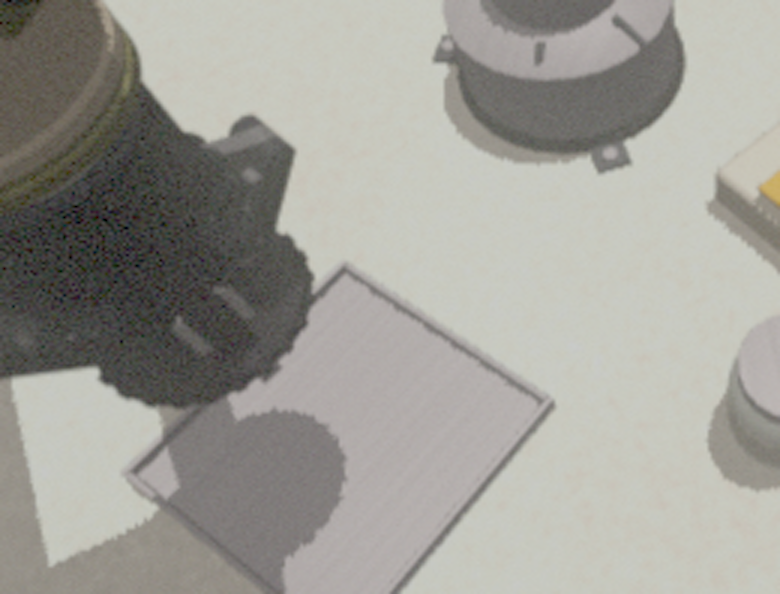

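Cap is out and held upright over the tray (1.5 N weight). Lowering.

Emit:
drive_tool(
  moves=[
    [[1, 0, -5], 0],
    [[2, 0, -16], 0],
    [[2, 0, -32], 0],
    [[2, 0, -50], 0],
    [[2, 0, -70], 0],
    [[2, 0, -90], 0],
    [[2, 0, -108], 0],
    [[2, 0, -122], 0],
  ],
)

```text
time: 45.05
tool_pos: [549.9, -286.8, 98.7]
tcp_rot: [179.9, -0.2, 168.9]
ft_force: [0.1, 0.3, -2.2]
finger_gap: 13.1
```

Emit:
drive_tool(
  moves=[
    [[0, 0, -11], 0],
    [[0, 0, -20], 0],
    [[0, 0, -28], 0],
    [[0, 0, -34], 0],
    [[0, 0, -39], 0],
    [[0, 0, -42], 0],
    [[0, 0, -44], 0],
    [[0, 0, -44], 0],
  ],
)

```text
time: 45.72
tool_pos: [550.9, -288.8, 57.7]
tcp_rot: [-180.0, 0.0, 168.8]
ft_force: [-0.6, 0.0, -1.2]
finger_gap: 13.1
```

Emit:
drive_tool(
  moves=[
    [[0, 0, -0.6], 0],
    [[0, 0, -1.2], 0],
    [[0, 0, -1.8], 0],
    [[0, 0, -2.6], 0],
    [[0, 0, -3.4], 0],
    [[0, 0, -4.2], 0],
    [[0, 0, -5], 0],
    [[0, 0, -5], 0],
  ],
)

```text
time: 46.38
tool_pos: [550.8, -288.6, 52.4]
tcp_rot: [180.0, -0.0, 168.8]
ft_force: [-0.7, -0.4, -0.9]
finger_gap: 12.9
```

```bash
python3 st.py
python3 - <<'E'
from bench import r
import cv2,numpy as np
s=r.snapshot("scene")["pixels"][:,:,::-1]
c=cv2.resize(s[260:420,60:260],None,fx=4,fy=3.7,interpolation=2)
cv2.imwrite("pics/s20.png",np.clip((c/255.)**.45*255,0,255).astype('uint8')[:600,:800])
E
```

```text
{'time': 46.38, 'ft_force': [-0.7, -0.35, -0.9], 'wrist_torque': [-0.02, -0.02, -0.01], 'tool_pos': [550.76, -288.63, 52.44], 'tcp_rot': [179.99, -0.02, 168.8], 'finger_gap': 12.92, 'joint_efforts': [-0.01, -63.87, -46.27, -0.01, -0.04, -0.0]}
```

View pics/s20.png

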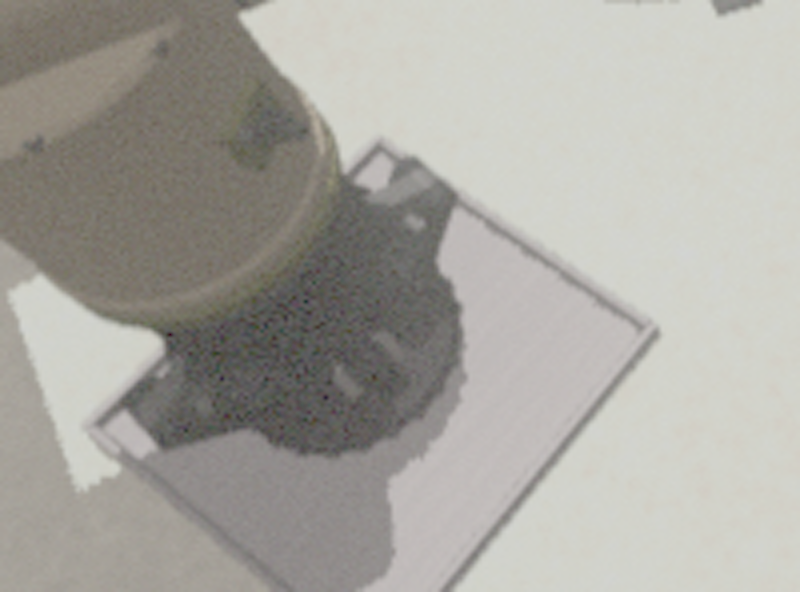

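Well inside the tray, no contact yet. Slow descent until contact.

Emit:
drive_tool(
  moves=[
    [[0, 0, -0.6], 0],
    [[0, 0, -1.2], 0],
    [[0, 0, -1.8], 0],
    [[0, 0, -2.4], 0],
    [[0, 0, -3], 0],
    [[0, 0, -3.5], 0],
    [[0, 0, -4], 0],
    [[0, 0, -4], 0],
  ],
)

```text
time: 47.1
tool_pos: [551.0, -288.8, 49.1]
tcp_rot: [-180.0, 0.0, 168.8]
ft_force: [-1.6, 1.5, 3.7]
finger_gap: 13.0
```

Emit:
drive_tool(
  moves=[
    [[0, 0, -0.4], 0],
    [[0, 0, -0.8], 0],
    [[0, 0, -1.2], 0],
    [[0, 0, -1.6], 0],
    [[0, 0, -2], 0],
    [[0, 0, -2], 0],
    [[0, 0, -2], 0],
    [[0, 0, -2], 0],
  ],
)

```text
time: 47.77
tool_pos: [551.2, -288.9, 49.1]
tcp_rot: [-180.0, 0.0, 168.8]
ft_force: [-8.0, 4.9, 18.1]
finger_gap: 13.2
```

```bash
python3 st.py
```

```text
{'time': 47.77, 'ft_force': [-7.98, 4.85, 18.15], 'wrist_torque': [1.12, 1.71, -0.01], 'tool_pos': [551.21, -288.87, 49.07], 'tcp_rot': [-179.98, 0.03, 168.81], 'finger_gap': 13.22, 'joint_efforts': [-0.4, -54.61, -42.53, 0.04, -3.89, 0.01]}
```

Seated at z≈49. Relaxing the press, opening, and retreating straight up.

Emit:
drive_tool(
  moves=[
    [[-0.3, 0.2, 0.5], 0],
    [[-0.6, 0.4, 1], 0],
    [[-0.8, 0.5, 1.6], 0],
    [[-0.8, 0.5, 1.6], 0],
    [[-0.8, 0.5, 1.6], 0],
    [[-0.8, 0.5, 1.6], 0],
    [[-0.8, 0.5, 1.6], 0],
    [[-0.8, 0.5, 1.6], 0],
  ],
)

```text
time: 48.43
tool_pos: [550.8, -288.7, 49.2]
tcp_rot: [-180.0, 0.1, 168.8]
ft_force: [0.5, 0.4, 6.0]
finger_gap: 13.1
```

Emit:
drive_tool(
  moves=[
    [[0, 0, 0], 0],
    [[0, 0, 0], 0],
    [[0, 0, 0], 0],
    [[0, 0, 0], 0],
    [[0, 0, 0], 0],
    [[0, 0, 0], 0],
    [[0, 0, 0], 0],
    [[0, 0, 0], 0],
  ],
  fingers=34,
)

```text
time: 49.1
tool_pos: [549.9, -288.1, 48.0]
tcp_rot: [180.0, -0.0, 168.8]
ft_force: [-0.3, -0.4, 0.5]
finger_gap: 33.9
```

Emit:
drive_tool(
  moves=[
    [[0, 0, 3], 0],
    [[0, 0, 8], 0],
    [[0, 0, 16], 0],
    [[0, 0, 26], 0],
    [[0, 0, 38], 0],
    [[0, 0, 52], 0],
    [[0, 0, 68], 0],
    [[0, 0, 84], 0],
  ],
)

```text
time: 49.77
tool_pos: [550.3, -288.4, 134.5]
tcp_rot: [-180.0, 0.1, 168.8]
ft_force: [0.9, -0.4, 0.5]
finger_gap: 34.3
```

Emit:
drive_tool(
  moves=[
    [[-10, 5, 16], 0],
    [[-30, 15, 34], 0],
    [[-55, 30, 50], 0],
    [[-80, 45, 64], 0],
    [[-100, 55, 74], 0],
    [[-110, 60, 80], 0],
    [[-112, 62, 80], 0],
    [[-112, 62, 80], 0],
  ],
)

```text
time: 50.43
tool_pos: [438.5, -226.4, 214.1]
tcp_rot: [-179.9, 0.2, 168.8]
ft_force: [-0.4, 0.1, -0.3]
finger_gap: 33.9
```

```bash
python3 st.py
python3 - <<'E'
from bench import r
import cv2,numpy as np
s=r.snapshot("scene")["pixels"][:,:,::-1]
c=cv2.resize(s[260:420,60:260],None,fx=4,fy=3.7,interpolation=2)
cv2.imwrite("pics/s21.png",np.clip((c/255.)**.45*255,0,255).astype('uint8')[:600,:800])
E
```

```text
{'time': 50.43, 'ft_force': [-0.39, 0.07, -0.28], 'wrist_torque': [-0.05, 0.03, 0.01], 'tool_pos': [438.48, -226.39, 214.14], 'tcp_rot': [-179.93, 0.18, 168.79], 'finger_gap': 33.85, 'joint_efforts': [0.02, -43.42, -49.82, -0.03, 0.3, -0.01]}
```

View pics/s21.png

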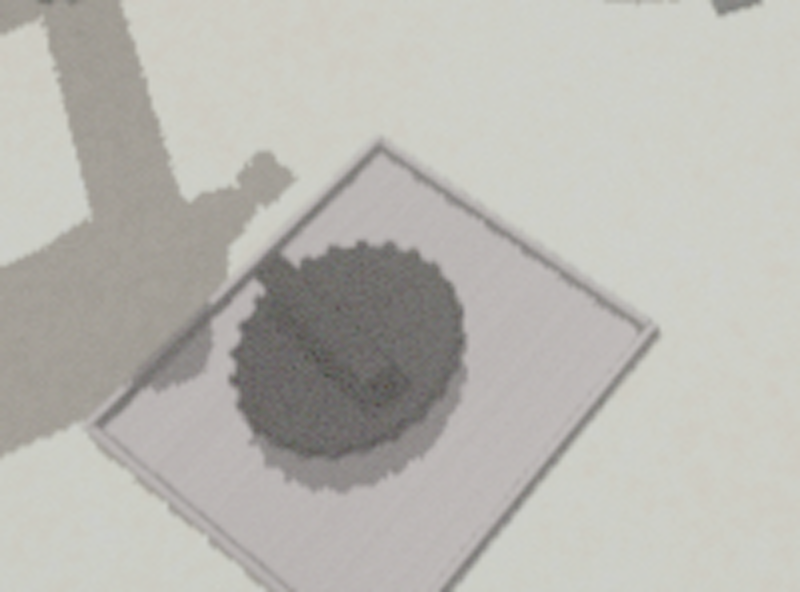

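The cap stands upright in the tray, with its deck at about (350,350) in the crop. The arm is clear, so I hand in.

```bash
python3 -c "
from bench import r
print(r.hand_in())"
```

```text
the job is handed in; nothing more can be done
None
```

The cap is off the tank and standing upright in the tray, and the job is handed in at about 50 s of the 72 s allowed. The robot reported no verdict.

**What I did:**
- **First stop:** I turned the unpressed cap anticlockwise until the torque rose, at about 63° before the release axis, and let it vent there for more than a second.
- **Press and turn:** I pressed the cap down until the deck landed, turned it past the stop to the release direction and let it rise in the slots.
- **Tray:** I lifted it off, set it down in the tray, opened the fingers and moved the arm clear.

**What went wrong on the way:**
- **Tilted cap:** My first grip was too high on the wing. The cap leaned about 10° and one lug caught, so I let go, levelled it with the fingertips on the deck, gripped lower and went on.
- **Twist limit:** The wrist twist passed the 0.5 N m limit three times: 0.68 N m when I overran the stop, then about 0.7 and 0.9 N m while the cap was tilted. That counts as forcing under the task's wording.
- **Press limit:** The press never read above about 27 N, below the 40 N limit.

**Last checks:**
- The final picture shows the cap standing upright on the tray floor, clear of the walls. The arm was well away, with about 0 N on the wrist.
- I never measured cap–tank contact force or the foot's depth. The pressed-down step rests on the camera pictures and on feeling the deck land.
- I did not re-measure the tub, scale and jar. Every move stayed clear of them.

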